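Ready the bottle filler: run the rack in under the nozzles and set the coarse flow

TASK

Get the bottle filler ready: slide the steel rack with its three open bottles along the bench, in between the guide rails and under the nozzles, fully home against the stop, without the bottles tipping or knocking against the filler. Then set the flow to half by turning only the outer (coarse) ring of the double knob clockwise until its pointer stands at the long middle mark, leaving the inner (fine) knob as it is. Leave everything else on the bench where it stands.

Things in the scene. Friction and masses are not known exactly. Their poses are not given: they have to be found in the camera images.
- filler: Benchtop bottle filler, fixed. Origin on the bench (z = 0) in the middle of its channel, below the middle nozzle; z up; y runs along the channel from the stop towards its open mouth; yawed a few degrees. The channel floor is the bare bench, its length lies along x = 0. White pump housing: x -80 to 80, y -221 to -101, z up to 185 mm; the double knob stands on its top at x = 0, y = -161 mm.
- channel_mouth (a point): Middle of the channel's open mouth, on the bench, filler y = 100 mm. Two aluminium guide rails, 26 mm high, 4 mm thick, run from filler y = -101 to 67 mm, inner faces at x = -36 and +36 mm (72 mm apart); lead-ins flare from their ends to about 103 mm apart at this mouth. Axes as the filler's.
- stop (a point): Middle between the two rubber bumpers that end the channel, on the plane of their faces (filler y = -93 mm), 20 mm above the bench. The end wall of the rack comes to rest here.
- manifold_end (a point): Free end of the steel manifold tube, on its axis (filler y = 93 mm, z = 144 mm). The tube, 24 mm square, underside at z = 132 and top at z = 156 mm, overhangs the channel along x = 0 from the housing to here and carries the nozzles.
- nozzle_1 (a point): Tip of the nozzle nearest the mouth of the channel (filler y = 61 mm): 8 mm diameter, points down, 112 mm above the bench.
- nozzle_2 (a point): Tip of the middle nozzle (filler y = 0), same height.
- nozzle_3 (a point): Tip of the nozzle nearest the housing (filler y = -61 mm), same height.
- rack: Loose steel rack with three bottles in a row, on the bench. Origin: centre of its underside; y along its length towards its handle; the other end (-y) enters the channel first. Tray 64 mm wide (x), 186 long (y -93 to 93), walls 40 high. Fully home its frame coincides with the filler's. About 0.7 kg with bottles (0.58 to 0.78); slides with ordinary friction.
- rack_handle (a point): Middle of the grip bar of the rack's handle: round steel bar, 10 mm diameter, parallel to the rack's x, at rack y = 168 mm, 40 mm above the bench. Best pinched across, from above. It ends a flat loop of the same bar, sides 54 mm apart (centres), running 75 mm back to the tray's end wall; free space inside the loop down to the bench. Axes as the rack's.
- bottle_1: Open 100 ml glass bottle in the compartment nearest the handle, loose: 56 mm diameter, 100 mm high, neck 34 mm outside, mouth 29 mm inside; origin at the centre of its underside (3 mm above the bench). Its mouth is 9 mm lower than the nozzle tips.
- bottle_2: The same bottle in the middle compartment.
- bottle_3: The same bottle in the compartment nearest the front (-y) end of the rack.
- coarse (a joint): Outer (coarse) ring of the double knob, rad: grows clockwise from above, 0 at the scale's first mark, 4.71 at the last. At value q its white pointer line points 2.356 - q rad (anticlockwise from above) from the filler's +x. The long middle mark is at 2.356. Stiff (0.06 N m); stays where left.
- dial_face (a point): Centre of the flat round dial face (98 mm diameter) on top of the housing, on the vertical knob axis, 188 mm above the bench. Scale of eleven white marks evenly over 270 degrees, the first, sixth and last long; the long middle (sixth) mark lies straight towards the filler's +x. Axes as the filler's.
- coarse_ring (a point): On the knob axis, half-way up the grip of the outer ring (204 mm above the bench). Grip: upright cylinder, 50 mm diameter, from 12 mm below to 12 mm above this point. Under it the ring's skirt, 68 mm diameter, 4 mm thick, with the pointer. The inner (fine) knob, 24 mm diameter, rises from its middle to 30 mm above this point. The point turns with the ring.
- fine_pointer (a point): The inner (fine) knob: the outer end of the white pointer line on its top face, 12 mm from the knob axis. The inner knob turns very easily; it must not be turned.
- cap_1: Loose screw cap lying on the bench, 53 mm diameter, 23 mm high; origin at the centre of its underside. Bystander.
- cap_2: Loose screw cap lying on the bench, 53 mm diameter, 23 mm high; origin at the centre of its underside. Bystander.
- cap_3: Loose screw cap lying on the bench, 53 mm diameter, 23 mm high; origin at the centre of its underside. Bystander.
- broth_bottle: Capped amber bottle with a label, 70 mm diameter, 140 mm high; origin at the centre of its underside. Bystander.
- white_bottle: White plastic bottle with screw cap, 72 mm diameter, 165 mm high; origin at the centre of its underside. Bystander.
- cylinder: Measuring cylinder, 29 mm diameter, 198 mm high, on a 60 mm foot; origin at the centre of its underside. Bystander.
- marker: Marker pen lying on the bench, 133 mm long, 16 mm thick; origin under its middle. Bystander.

How it is judged (in metres and radians):
On the way, in this order (a step that is already met when the one before it is completed fails the run):
1. the rack is home: each nozzle stands over the mouth of its bottle, the bottles upright in the rack on the bench, the rack at rest (horizontal distance between nozzle_1 and bottle_1 below 0.008 m and horizontal distance between nozzle_2 and bottle_2 below 0.008 m and horizontal distance between nozzle_3 and bottle_3 below 0.008 m and angle between each of bottle_1, bottle_2, bottle_3's own z axis and vertical below 0.1 rad and height (world z) of each of bottle_1, bottle_2, bottle_3 below 0.008 m and linear speed of rack below 0.01 m/s), for 0.2 s.
2. the outer ring's pointer stands at the long middle mark (value of joint coarse between 2.256 and 2.456 rad and velocity of joint coarse between -0.05 and 0.05 rad/s), for 0.2 s.
At the end, for the whole second after the job is handed in: Each bottle stands upright (within 0.1 rad) in the rack on the bench, its centre within 8 mm (horizontally) of the nozzle it belongs under; rack at rest; outer ring at 2.356 rad (long middle mark) within 0.1 rad and still; the inner knob's pointer end within 2 mm of where it was (all of step 1 and all of step 2 and distance of fine_pointer from where it was at the start of the episode below 0.002 m); the robot touches nothing.
It fails at once if a bottle is tipped more than 0.3 rad (angle between any of bottle_1, bottle_2, bottle_3's own z axis and vertical above 0.3 rad).
It fails at once if a bottle knocks against the filler or its nozzles (contact force between any of bottle_1, bottle_2, bottle_3 and filler above 1 N).
It fails at once if the inner (fine) knob is turned (its pointer end moves more than 3 mm) (distance of fine_pointer from where it was at the start of the episode above 0.003 m).
It fails at once if a bystander is moved more than 30 mm (distance of any of cap_1, cap_2, cap_3, broth_bottle, white_bottle, cylinder, marker from where it was at the start of the episode above 0.03 m).
It also fails if it takes over 54 s, if anything falls off the work surface, if the arm or the gripper's body presses on something with over 40 N, if the wrist force passes 120 N, or if a joint passes its speed limit or range.

ROBOT

A 6-joint arm with a two-finger parallel gripper is mounted at the origin on the work surface. World frame = base frame: x ahead of the robot, y to its left, z up, the work surface at z = 0. Lengths are in mm, angles in rad, forces in N, time in s.
With the tool pointing down it reaches from about 325 to 875 mm from the base axis. Payload 4.4 kg.
Tool frame: the origin (TCP) lies at the centre of the arm's flange, where the gripper is bolted on; the fingertips stand 173 mm ahead of it and the grasp point (between the pads) lies 155 mm ahead of it; z points along the fingers, y is the direction in which the jaws open and shut (so a half turn about z gives the same grasp; the last joint's range is limited). The gripper opens to 85 mm and grips with 20 to 120 N. Pads are 22 mm wide; open, the fingers measure 114 mm over their backs; the gripper's body (76 mm by 85 mm) begins 54 mm behind the grasp point. The pads swing forward as they close: fully open they stand 13 mm farther back than shut.
Start: joints at [-1.476, 0.207, 1.542, -0, 1.393, -0.15], TCP at [139.903, -557.724, 404.682] pointing down, gripper open.
Joint ranges: [-2.73, 2.73], [-0.86, 2.22], [0.23, 2.46], [-1.11, 4.25], [0.08, 2.63], [-2.82, 2.82]. Speed limits (rad/s): [2.79, 2.79, 3.14, 3.14, 3.14, 3.14].

INTERFACE

Orientations are given as a unit quaternion [w, x, y, z].
In Python, from plant import monitor, eyes, bot gives the robot as it stands.
- The arm moves only by the tool play_rows, never from a script. Its argument "moves" is a list of rows, each an object of numbers: "dx", "dy", "dz": the shift along the tool's x, y, z in mm; "ax", "ay", "az": the turn, a rotation vector about the tool's x, y, z in rad. A call has exactly 5 rows; each row is the pose to reach, as a shift and turn from the pose commanded when the call began, along the tool's axes at that moment; what a row does not reach only later rows make up. A row lasts 1/12 s, in which the tool goes at most 41.7 mm and 7.16 degrees, less where a joint would pass 70% of its speed; a pose out of reach is approached as far as the arm can. A call with a gripper value outside its range is refused whole. "hand" is the gripper command: -1 is shut, 1 is fully open, values between are in proportion, set as the call begins (left out, the last holds). The fingers move at their own pace and stop on an object; the grip force is fixed at half the most. Time passes only in rows, so rows that repeat a pose let the fingers close, or fill a call up. It gives the time, the measured TCP pose, the force and the opening at its end, in the units of the state.
- monitor.observe(): the state, without advancing time (a new reading comes with each control period).
- eyes.read_camera(name): name is "scene" or "top"; returns the picture (420x560x3 uint8, blue, green, red); there is no depth.
- eyes.get_calibration(name): a dict with "intrinsics" (3x3 intrinsics, pixels), "distortion" ([k1, k2, p1, p2, k3] as OpenCV has them; the pictures are not rectified), "eye" and "orientation" of the camera in the world. Camera axes: x right, y down, z forward; pixel columns grow to the right and rows downward; lengths in mm; the calibration is good to about 2 mm. A picture is of the moment at which its call begins. get_calibration takes no time and is no camera call.
- bot.finish_job(): hands the job in, once; it reports no verdict.
The state is a dict: "time_s": time; "joints": joint angles; "dq": joint speeds; "effort": joint torques, N m; "ee_pos": TCP position; "ee_rot": TCP orientation; "force": force on the tool from outside, world axes, zero at the start; "moment": the same for the moment, N m; "width": finger opening in mm.
Only numpy, scipy, OpenCV 4.12 (cv2) and the standard library are available. Lean on these libraries where they do the work, as an engineer would, in place of code of your own. Each camera call takes 0.05 s, during which the arm holds its last target.

## Working session

There is one attempt and no reset: what is moved stays moved. The work goes in short steps, Python scripts to look and compute and a tool call to move; the robot and the scene stay as the last step left them, time stands still between calls to the robot, and variables do not carry over. Pictures are saved under pics/ and viewed, and the job is handed in when it is done.

Besides the shell and the picture viewer there is one more tool, called after "Call:" as name([rows], argument=value, ...), one row to a line, values as JSON. play_rows: Moves the arm, as the interface text tells. Its arguments: {"type":"object","properties":{"moves":{"type":"array"},"hand":{"type":"number"}},"required":["moves"]}

```bash
ls; mkdir -p pics; python3 - <<'E'
from plant import monitor, eyes, bot
import cv2
print(monitor.observe())
for n in ("scene","top"):
    im=eyes.read_camera(n); cv2.imwrite(f"pics/{n}0.png",im)
    print(eyes.get_calibration(n))
E
```

```text
pics
{'time_s': 0.0, 'joints': array([-1.47549591e+00,  2.07464628e-01,  1.54298058e+00, -9.62204751e-06,
        1.39352148e+00, -1.50474855e-01]), 'dq': array([-4.69603858e-04,  1.05566365e-03,  6.55742817e-04,  9.59787938e-04,
        1.35853305e-04,  4.40240907e-05]), 'effort': array([ 1.66573660e-03, -3.83028674e+01, -2.91594189e+01, -2.25252342e-05,
        1.06039832e-02,  1.47814467e-05]), 'ee_pos': array([ 139.86839309, -557.34736962,  403.48732958]), 'ee_rot': array([-1.18669591e-03,  9.92458008e-01,  1.22579333e-01,  2.80095333e-05]), 'force': array([ 0.32234339, -0.06797337,  0.08374397]), 'moment': array([-0.01872699,  0.02956674, -0.0314505 ]), 'width': 85.17608843075764}
{'intrinsics': array([[384.17837531,   0.        , 274.16469027],
       [  0.        , 384.17837531, 204.67513672],
       [  0.        ,   0.        ,   1.        ]]), 'distortion': array([0.01584155, 0.        , 0.        , 0.        , 0.        ]), 'eye': array([ 805.93837352, -431.00201348,  874.94806712]), 'orientation': array([-0.28001737,  0.92496092,  0.24471066, -0.07844914])}
{'intrinsics': array([[448.16651777,   0.        , 276.24450619],
       [  0.        , 448.16651777, 207.64374911],
       [  0.        ,   0.        ,   1.        ]]), 'distortion': array([-0.13755997,  0.        ,  0.        ,  0.        ,  0.        ]), 'eye': array([427.01560483,  -4.4841309 , 997.62944377]), 'orientation': array([-0.0518154 ,  0.71152489, -0.69835784,  0.05782584])}
```

View pics/scene0.png

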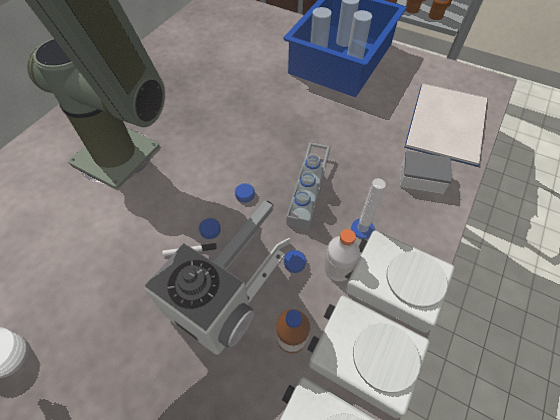

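View pics/top0.png

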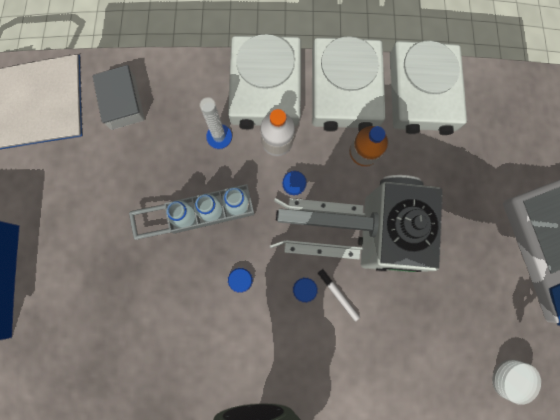

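```bash
python3 - <<'E'
import cv2
im=cv2.imread("pics/top0.png")
c=im[170:300,120:280]; cv2.imwrite("pics/c1.png",cv2.resize(c,None,fx=5,fy=4.6,interpolation=cv2.INTER_CUBIC) if 0 else cv2.resize(c,None,fx=4.5,fy=4.5,interpolation=cv2.INTER_CUBIC))
c=im[160:290,265:445]; cv2.imwrite("pics/c2.png",cv2.resize(c,None,fx=4.4,fy=4.4,interpolation=cv2.INTER_CUBIC))
im=cv2.imread("pics/scene0.png")
c=im[235:355,140:260]; cv2.imwrite("pics/c3.png",cv2.resize(c,None,fx=5,fy=5,interpolation=cv2.INTER_CUBIC))
E
```

```text
(no output)
```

View pics/c1.png

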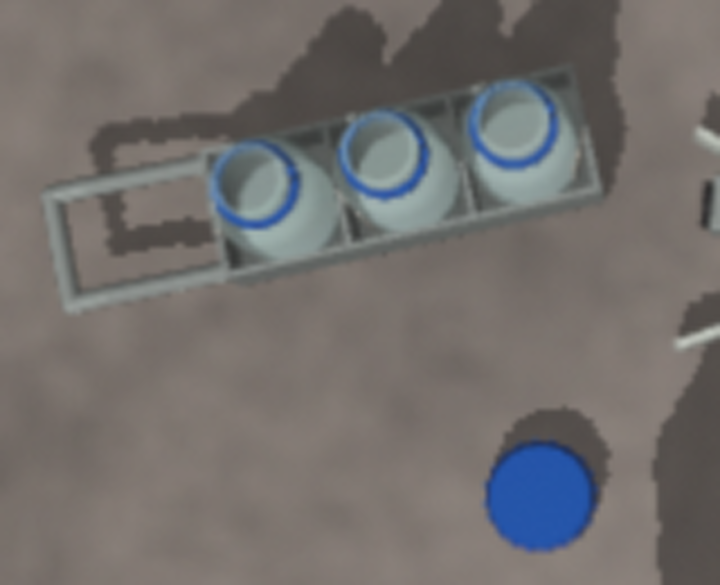

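View pics/c2.png

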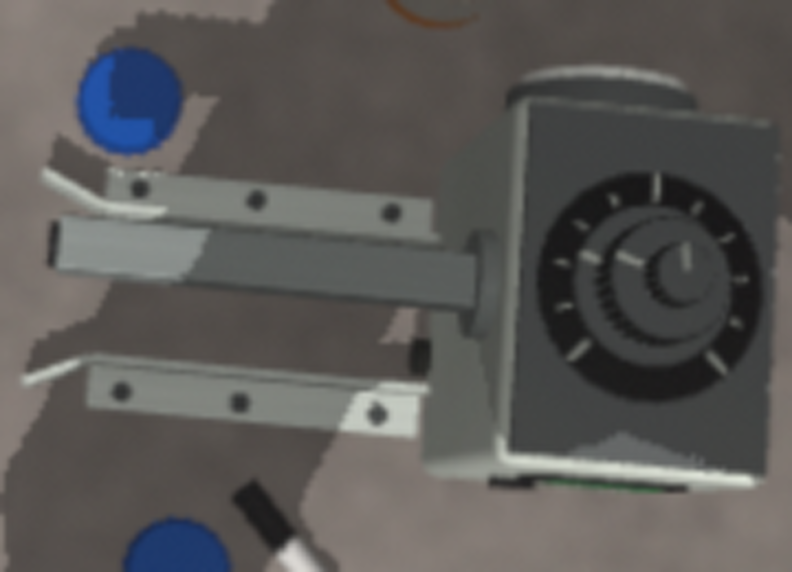

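View pics/c3.png

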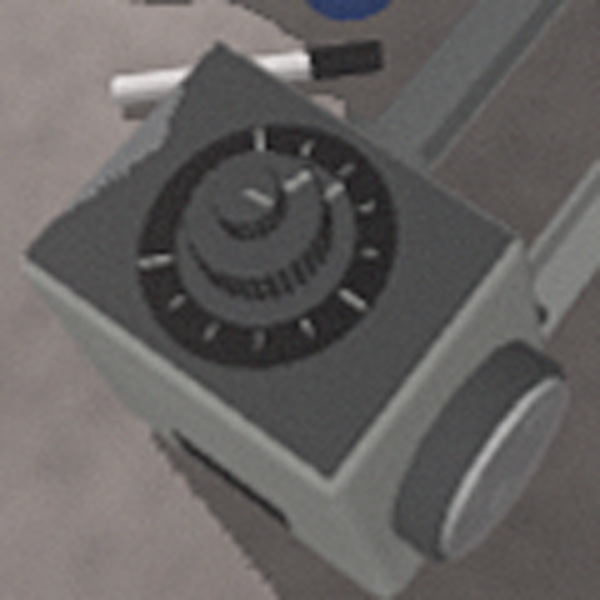

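```bash
cat > h.py <<'E'
import numpy as np, cv2, pickle
from scipy.optimize import least_squares
from scipy.spatial.transform import Rotation as R
def cal(n):
    from plant import eyes
    return eyes.get_calibration(n)
def proj(c,P):
    w,x,y,z=c["orientation"]; M=R.from_quat([x,y,z,w]).as_matrix()
    pc=(np.atleast_2d(P)-c["eye"])@M
    p,_=cv2.projectPoints(pc.reshape(-1,1,3),np.zeros(3),np.zeros(3),c["intrinsics"],c["distortion"])
    return p.reshape(-1,2)
def ray(c,px,z):
    w,x,y,zz=c["orientation"]; M=R.from_quat([x,y,zz,w]).as_matrix()
    u=cv2.undistortPoints(np.array(px,float).reshape(-1,1,2),c["intrinsics"],c["distortion"]).reshape(-1,2)
    d=np.c_[u,np.ones(len(u))]@M.T
    s=(z-c["eye"][2])/d[:,2]
    return c["eye"]+d*s[:,None]
def tf(p,L):
    x,y,a=p; L=np.atleast_2d(L).astype(float); c,s=np.cos(a),np.sin(a)
    return np.c_[x+c*L[:,0]-s*L[:,1],y+s*L[:,0]+c*L[:,1],L[:,2]]
def fit(obs,p0):
    # obs: list of (camcal, pixel, local)
    f=lambda p: np.concatenate([(proj(c,tf(p,l))[0]-np.array(px)) for c,px,l in obs])
    r=least_squares(f,p0,loss="soft_l1",x_scale=[10,10,.05]); return r.x,f(r.x).reshape(-1,2)
def draw(im,c,p,segs,roi,k,out,col=(0,0,255)):
    x0,y0,x1,y1=roi; o=cv2.resize(im[y0:y1,x0:x1],None,fx=k,fy=k,interpolation=cv2.INTER_CUBIC)
    for pp,sg in zip(p,segs):
      for S in sg:
        q=((proj(c,tf(pp,S))-[x0,y0]+.5)*k-.5).round().astype(int)
        cv2.polylines(o,[q],False,col,1,cv2.LINE_AA)
    cv2.imwrite(out,o)
t=np.linspace(0,2*np.pi,60)
circ=lambda x,y,z,r:np.c_[x+r*np.cos(t),y+r*np.sin(t),0*t+z]
def rect(x0,x1,y0,y1,z): return np.array([[x0,y0,z],[x1,y0,z],[x1,y1,z],[x0,y1,z],[x0,y0,z]])
FILL=[rect(-80,80,-221,-101,185),rect(-12,12,-101,93,156),rect(-12,12,-101,93,132),circ(0,-161,188,49),circ(0,-161,216,25),circ(0,-161,234,12),circ(0,-161,190,34),
 np.array([[-36,-101,26],[-36,67,26],[-51.5,100,26]]),np.array([[36,-101,26],[36,67,26],[51.5,100,26]])]
RACK=[rect(-32,32,-93,93,40),rect(-32,32,-93,93,0),rect(-27,27,93,168,40)]+[circ(0,y,103,17) for y in(61,0,-61)]
E
python3 - <<'E'
from h import *
ct=cal("top"); cs=cal("scene")
T=lambda l,k,x0,y0:[(a/k+x0,b/k+y0) for a,b in l]
pr=T([(602,188),(43+7,190+4),(68+3,310-5),(207,155),(222,278),(575,68)],4.5,120,170)
# filler
print("rack hdl",ray(ct,pr[1:3],40)); print("rack corners",ray(ct,pr[3:5]+[pr[0],pr[5]],40))
d=T([(652,287)],4.4,265,160); print(ray(ct,d,188))
e=T([(60,217),(55,270),(475,252),(475,305)],4.4,265,160); print(ray(ct,e,156))
rl=T([(90,357),(428,390),(165,212),(435,238)],4.4,265,160);print(ray(ct,rl,26))
E
```

```text
rack hdl [[558.67834619 305.42601558  40.        ]
 [504.99787758 291.55702528  40.        ]]
rack corners [[579.31059693 228.94655465  40.        ]
 [519.74716113 218.3931578   40.        ]
 [566.95241477  37.04778972  40.        ]
 [625.44613812  51.65695697  40.        ]]
[[ 525.8059616  -263.81783036  188.        ]]
[[ 555.64007768  -15.07453114  156.        ]
 [ 532.54651767  -13.31897519  156.        ]
 [ 543.74454802 -195.60405618  156.        ]
 [ 520.59949643 -195.28954028  156.        ]]
[[ 505.91544424  -32.71175064   26.        ]
 [ 492.28757118 -200.63847606   26.        ]
 [ 579.04832145  -69.0790467    26.        ]
 [ 568.49198089 -204.88390855   26.        ]]
```

```bash
cat > fit1.py <<'E'
from h import *
ct=cal("top"); cs=cal("scene")
T=lambda l,k,x0,y0:[(a/k+x0,b/k+y0) for a,b in l]
it=cv2.imread("pics/top0.png"); isc=cv2.imread("pics/scene0.png")
if __name__=="__main__":
    F=T([(652,287),(60,217),(55,270),(90,357),(428,390),(435,238)],4.4,265,160)
    L=[[0,-161,188],[12,93,156],[-12,93,156],[-36,67,26],[-36,-101,26],[36,-101,26]]
    pf,r=fit([(ct,a,b) for a,b in zip(F,L)],[535,-100,-.07]); print(pf,r.round(1).tolist())
    pr=T([(602,188),(43+7,190+4),(68+3,310-5),(207,155),(222,278),(575,68)],4.5,120,170)
    L=[[-32,-93,40],[27,168,40],[-27,168,40],[32,93,40],[-32,93,40],[32,-93,40]]
    pk,r=fit([(ct,a,b) for a,b in zip(pr,L)],[570,140,.24]); print(pk,r.round(1).tolist())
    draw(it,ct,[pf],[FILL],(265,160,445,290),4.4,"pics/o1.png")
    draw(it,ct,[pk],[RACK],(120,170,280,300),4.5,"pics/o2.png")
    draw(isc,cs,[pf,pk],[FILL,RACK],(140,130,340,370),2.5,"pics/o3.png")
E
python3 fit1.py
```

```text
[ 5.37352687e+02 -1.03683343e+02 -7.22423337e-02] [[0.2, 0.0], [-1.7, -0.2], [-1.7, 0.2], [0.7, -0.2], [0.5, -0.8], [1.0, 1.2]]
[5.72811011e+02 1.34806194e+02 2.46585621e-01] [[0.1, 1.1], [0.5, 0.3], [0.2, -0.3], [-1.7, -0.9], [0.5, 0.3], [-0.3, -0.5]]
```

View pics/o1.png

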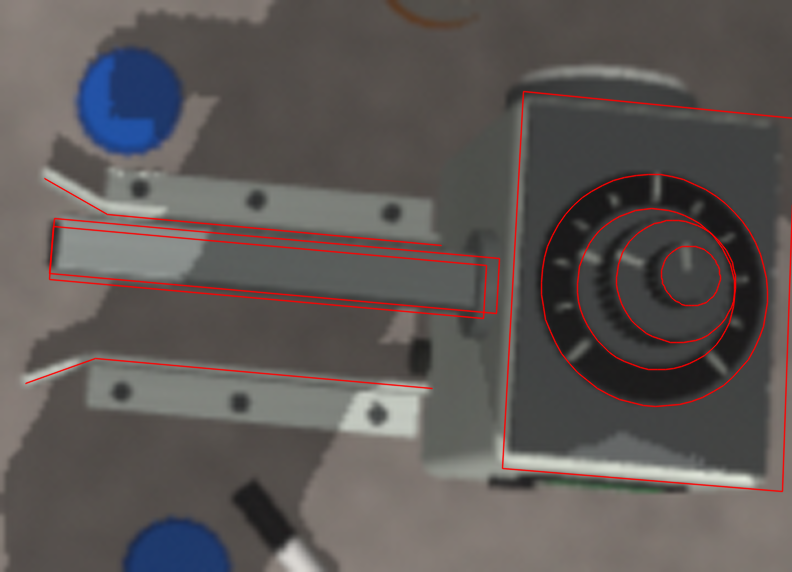

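View pics/o2.png

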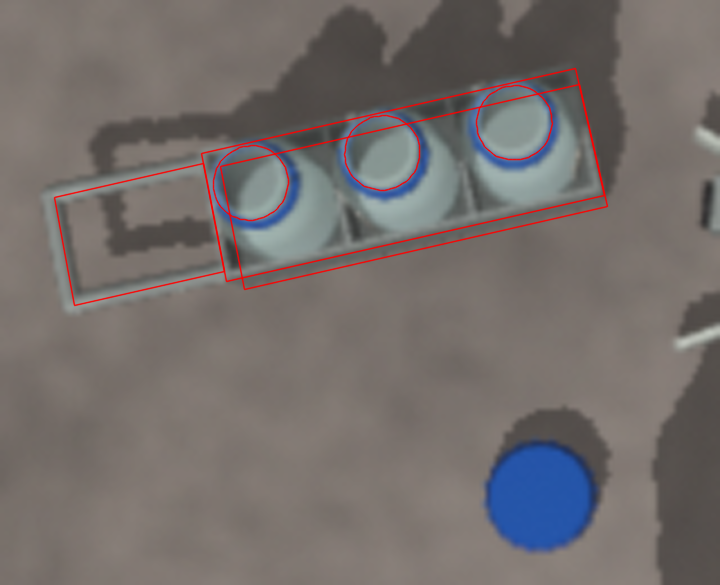

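View pics/o3.png

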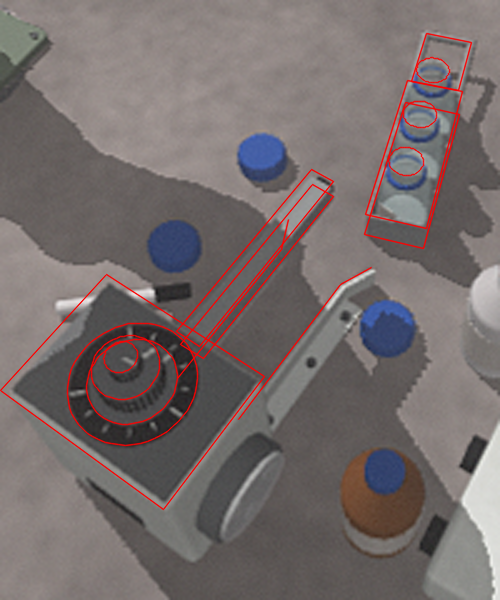

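```bash
cat > pl.py <<'E'
import numpy as np,sys
# usage: pl.py cx cy cz cth  tx ty tz tth
def d(c,t):
    th=c[3]; D=np.array(t[:3])-np.array(c[:3])
    X=np.array([np.cos(th),np.sin(th),0]);Y=np.array([np.sin(th),-np.cos(th),0])
    return np.round([D@X,D@Y,-D[2],-(t[3]-c[3])],4), np.linalg.norm(D)
def ap(c,m):
    th=c[3]
    return np.round([c[0]+m[0]*np.cos(th)+m[1]*np.sin(th),c[1]+m[0]*np.sin(th)-m[1]*np.cos(th),c[2]-m[2],th-m[3]],4)
E
python3 - <<'E'
from h import *; from pl import *
pf=[537.35,-103.68,-.0722]; pk=[572.81,134.81,.2466]
hd=tf(pk,[0,168,40])[0]; print(hd, tf(pf,[0,168,40])[0], tf(pf,[0,-161,188])[0])
c=[139.903,-557.724,404.682,.2458]
print(d(c,[hd[0],hd[1],300,.2466]))
ct=cal("top")
for px,z,ctr in [((590/4.4+265,257/4.4+160),192,0),((630/4.4+265,260/4.4+160),216,0)]:
    w=ray(ct,[px],z)[0]; k=tf(pf,[0,-161,0])[0]; a=np.arctan2(w[1]-k[1],w[0]-k[0])-pf[2]; print(np.hypot(*(w-k)[:2]),a,2.356-a)
E
```

```text
[531.79981679 297.72766286  40.        ] [549.46906447  63.88231162  40.        ] [ 525.73589655 -264.26054864  188.        ]
(array([ 5.882766e+02, -7.343782e+02,  1.046820e+02, -8.000000e-04]), np.float64(946.7518067766206))
30.390266795653307 1.2451185070347768 1.110881492965223
19.798586557105857 1.2521801140973128 1.103819885902687
```

Call:
play_rows([
  {"dx": 15, "dy": -19, "dz": 0},
  {"dx": 40, "dy": -50, "dz": 0},
  {"dx": 65, "dy": -81, "dz": 0},
  {"dx": 90, "dy": -112, "dz": 0},
  {"dx": 115, "dy": -143, "dz": 0},
], hand=1)

```text
$.moves[0]: bad value
```

```bash
python3 - <<'E'
from pl import *
from plant import monitor
s=monitor.observe(); print(s["time_s"],s["ee_pos"],s["ee_rot"],s["joints"])
c=[139.903,-557.724,404.682,.2458]; print(ap(c,[115,-143,0,0]))
E
```

```text
0.1 [ 139.85992135 -557.39842231  403.6615673 ] [-9.99826568e-04  9.92459384e-01  1.22569863e-01  3.10020532e-05] [-1.47552339e+00  2.07314231e-01  1.54279342e+00  6.89317775e-06
  1.39348560e+00 -1.50486123e-01]
[ 2.166499e+02 -3.910389e+02  4.046820e+02  2.458000e-01]
```

Call:
play_rows([
  {"dx": 15, "dy": -19, "dz": 0, "ax": 0, "ay": 0, "az": 0},
  {"dx": 40, "dy": -50, "dz": 0, "ax": 0, "ay": 0, "az": 0},
  {"dx": 65, "dy": -81, "dz": 0, "ax": 0, "ay": 0, "az": 0},
  {"dx": 90, "dy": -112, "dz": 0, "ax": 0, "ay": 0, "az": 0},
  {"dx": 115, "dy": -143, "dz": 0, "ax": 0, "ay": 0, "az": 0},
], hand=1)

```text
time_s: 0.52
ee_pos: [216.9, -389.2, 403.9]
ee_rot: [-0.001, 0.993, 0.122, -0.0]
force: [1.2, 0.0, 0.5]
width: 85.1
```

Call:
play_rows([
  {"dx": 25, "dy": -31, "dz": 0, "ax": 0, "ay": 0, "az": 0},
  {"dx": 50, "dy": -62, "dz": 0, "ax": 0, "ay": 0, "az": 0},
  {"dx": 75, "dy": -93, "dz": 0, "ax": 0, "ay": 0, "az": 0},
  {"dx": 100, "dy": -124, "dz": 0, "ax": 0, "ay": 0, "az": 0},
  {"dx": 125, "dy": -155, "dz": 0, "ax": 0, "ay": 0, "az": 0},
])

```text
time_s: 0.93
ee_pos: [300.2, -208.3, 404.4]
ee_rot: [-0.0, 0.993, 0.122, 0.0]
force: [1.0, 0.1, 0.1]
width: 85.7
```

Call:
play_rows([
  {"dx": 25, "dy": -31, "dz": 0, "ax": 0, "ay": 0, "az": 0},
  {"dx": 50, "dy": -62, "dz": 0, "ax": 0, "ay": 0, "az": 0},
  {"dx": 75, "dy": -93, "dz": 0, "ax": 0, "ay": 0, "az": 0},
  {"dx": 100, "dy": -124, "dz": 0, "ax": 0, "ay": 0, "az": 0},
  {"dx": 125, "dy": -155, "dz": 0, "ax": 0, "ay": 0, "az": 0},
])

```text
time_s: 1.35
ee_pos: [383.7, -27.4, 404.6]
ee_rot: [0.0, 0.992, 0.123, 0.0]
force: [1.1, 0.6, 0.6]
width: 85.2
```

Call:
play_rows([
  {"dx": 25, "dy": -31, "dz": 8, "ax": 0, "ay": 0, "az": 0},
  {"dx": 50, "dy": -62, "dz": 16, "ax": 0, "ay": 0, "az": 0},
  {"dx": 75, "dy": -93, "dz": 24, "ax": 0, "ay": 0, "az": 0},
  {"dx": 100, "dy": -124, "dz": 32, "ax": 0, "ay": 0, "az": 0},
  {"dx": 125, "dy": -155, "dz": 40, "ax": 0, "ay": 0, "az": 0},
])

```text
time_s: 1.77
ee_pos: [467.3, 153.5, 363.9]
ee_rot: [0.0, 0.992, 0.123, -0.0]
force: [0.3, -0.4, 0.4]
width: 85.3
```

Call:
play_rows([
  {"dx": 25, "dy": -32, "dz": 15, "ax": 0, "ay": 0, "az": 0},
  {"dx": 50, "dy": -64, "dz": 30, "ax": 0, "ay": 0, "az": 0},
  {"dx": 75, "dy": -96, "dz": 45, "ax": 0, "ay": 0, "az": 0},
  {"dx": 98, "dy": -126, "dz": 60, "ax": 0, "ay": 0, "az": 0},
  {"dx": 98, "dy": -126, "dz": 65, "ax": 0, "ay": 0, "az": 0},
])

```text
time_s: 2.18
ee_pos: [532.1, 301.9, 296.0]
ee_rot: [-0.001, 0.992, 0.125, -0.001]
force: [0.1, -1.2, 0.4]
width: 85.1
```

```bash
python3 - <<'E'
from pl import *
c=[139.903,-557.724,404.682,.2458]; print(ap(c,[588,-734,105,0]))
from plant import monitor,eyes
import cv2
s=monitor.observe(); print(s["time_s"],s["ee_pos"],s["ee_rot"],s["joints"])
a=eyes.read_camera("top"); b=eyes.read_camera("scene"); cv2.imwrite("pics/t1.png",a); cv2.imwrite("pics/s1.png",b)
cv2.imwrite("pics/v1.png",cv2.hconcat([cv2.resize(a[120:320,60:300],None,fx=1.65,fy=1.65),cv2.resize(b[60:260,200:440],None,fx=1.65,fy=1.65)]))
E
```

```text
[5.316235e+02 2.972936e+02 2.996820e+02 2.458000e-01]
2.1833 [532.07765406 301.89427759 296.01147733] [-8.47180829e-04  9.92212506e-01  1.24548065e-01 -1.18533585e-03] [0.37419414 0.38807901 1.54545927 0.00238023 1.2099346  1.69440302]
```

View pics/v1.png

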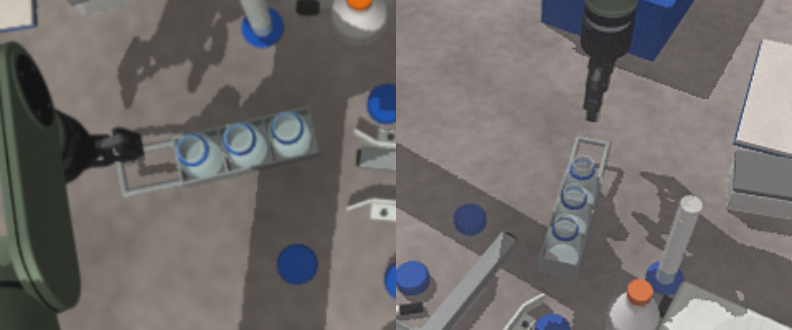

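Call:
play_rows([
  {"dx": 0, "dy": 0, "dz": 10, "ax": 0, "ay": 0, "az": 0},
  {"dx": 0, "dy": 0, "dz": 30, "ax": 0, "ay": 0, "az": 0},
  {"dx": 0, "dy": 0, "dz": 50, "ax": 0, "ay": 0, "az": 0},
  {"dx": 0, "dy": 0, "dz": 65, "ax": 0, "ay": 0, "az": 0},
  {"dx": 0, "dy": 0, "dz": 70, "ax": 0, "ay": 0, "az": 0},
])

```text
time_s: 2.7
ee_pos: [530.3, 295.1, 227.6]
ee_rot: [0.001, 0.993, 0.122, -0.002]
force: [-0.5, -0.9, -0.2]
width: 85.7
```

```bash
python3 - <<'E'
from plant import monitor,eyes
import cv2
s=monitor.observe(); print(s["time_s"],s["ee_pos"],s["ee_rot"],s["joints"])
a=eyes.read_camera("top"); b=eyes.read_camera("scene"); cv2.imwrite("pics/t2.png",a); cv2.imwrite("pics/s2.png",b)
cv2.imwrite("pics/v2.png",cv2.hconcat([cv2.resize(a[170:270,80:200],None,fx=3.3,fy=3.3),cv2.resize(b[80:180,260:380],None,fx=3.3,fy=3.3)]))
E
```

```text
2.7 [530.25698532 295.07575196 227.64432669] [ 7.06358927e-04  9.92577604e-01  1.21592903e-01 -2.08996278e-03] [ 3.65356668e-01  4.67713513e-01  1.59418920e+00 -4.11172819e-04
  1.08408719e+00  1.69255644e+00]
```

View pics/v2.png

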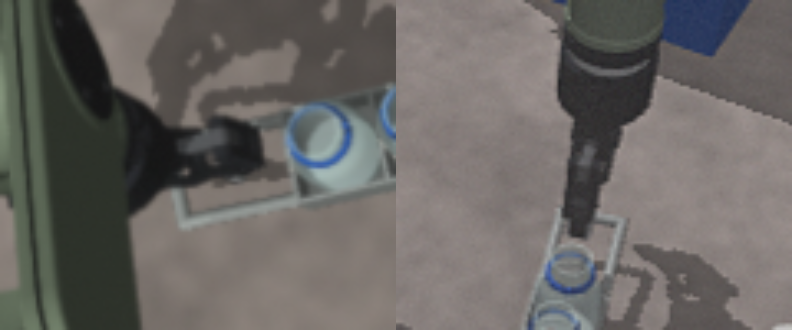

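```bash
python3 - <<'E'
from h import *
ct=cal("top"); cs=cal("scene")
p=[530.3,295.1,.2446]
for l in ([-11,-49,68],[11,-49,68],[-11,-42.5,68],[11,-42.5,68],[-11,-57,68],[11,-57,68]):
    w=tf(p,l); print(l,proj(cs,w).round(1),((proj(cs,w)-[260,80])*3.3+[396,0]).round(),((proj(ct,w)-[80,170])*3.3).round())
E
```

```text
[-11, -49, 68] [[311.4 150.1]] [[566. 231.]] [[245. 180.]]
[11, -49, 68] [[319.2 151.7]] [[591. 237.]] [[239. 147.]]
[-11, -42.5, 68] [[312.  148.4]] [[567. 226.]] [[235. 182.]]
[11, -42.5, 68] [[319.7 150. ]] [[593. 231.]] [[229. 149.]]
[-11, -57, 68] [[310.8 152.2]] [[564. 238.]] [[257. 177.]]
[11, -57, 68] [[318.6 153.8]] [[589. 244.]] [[251. 144.]]
```

Call:
play_rows([
  {"dx": 0, "dy": 0, "dz": 12, "ax": 0, "ay": 0, "az": 0},
  {"dx": 0, "dy": 0, "dz": 24, "ax": 0, "ay": 0, "az": 0},
  {"dx": 0, "dy": 0, "dz": 32, "ax": 0, "ay": 0, "az": 0},
  {"dx": 0, "dy": 0, "dz": 35, "ax": 0, "ay": 0, "az": 0},
  {"dx": 0, "dy": 0, "dz": 35, "ax": 0, "ay": 0, "az": 0},
])

```text
time_s: 3.22
ee_pos: [531.0, 297.0, 193.2]
ee_rot: [0.0, 0.992, 0.123, -0.001]
force: [-0.1, 0.9, 0.9]
width: 85.3
```

Call:
play_rows([
  {"dx": 0, "dy": 0, "dz": 0, "ax": 0, "ay": 0, "az": 0},
  {"dx": 0, "dy": 0, "dz": 0, "ax": 0, "ay": 0, "az": 0},
  {"dx": 0, "dy": 0, "dz": 0, "ax": 0, "ay": 0, "az": 0},
  {"dx": 0, "dy": 0, "dz": 0, "ax": 0, "ay": 0, "az": 0},
  {"dx": 0, "dy": 0, "dz": 0, "ax": 0, "ay": 0, "az": 0},
], hand=-1)

```text
time_s: 3.63
ee_pos: [531.8, 297.4, 195.1]
ee_rot: [-0.0, 0.992, 0.123, 0.0]
force: [0.3, -0.1, 1.3]
width: 25.4
```

Call:
play_rows([
  {"dx": 0, "dy": 0, "dz": 0, "ax": 0, "ay": 0, "az": 0},
  {"dx": 0, "dy": 0, "dz": 0, "ax": 0, "ay": 0, "az": 0},
  {"dx": 0, "dy": 0, "dz": 0, "ax": 0, "ay": 0, "az": 0},
  {"dx": 0, "dy": 0, "dz": 0, "ax": 0, "ay": 0, "az": 0},
  {"dx": 0, "dy": 0, "dz": 0, "ax": 0, "ay": 0, "az": 0},
])

```text
time_s: 4.05
ee_pos: [531.7, 297.6, 195.1]
ee_rot: [-0.0, 0.992, 0.123, 0.0]
force: [-0.8, 2.1, 3.5]
width: 8.0
```

```bash
python3 - <<'E'
from plant import monitor,eyes
import cv2
s=monitor.observe(); print(s)
a=eyes.read_camera("top"); b=eyes.read_camera("scene"); cv2.imwrite("pics/t3.png",a); cv2.imwrite("pics/s3.png",b)
cv2.imwrite("pics/v3.png",cv2.hconcat([cv2.resize(a[160:280,120:260],None,fx=2.8,fy=2.8),cv2.resize(b[100:240,260:400],None,fx=2.8,fy=2.8)[:336]]))
E
```

```text
{'time_s': 4.05, 'joints': array([3.68223021e-01, 5.18198700e-01, 1.59962839e+00, 6.35890413e-04,
       1.02291500e+00, 1.69289955e+00]), 'dq': array([ 3.36257533e-04, -4.93828323e-04,  8.58058764e-04, -1.13756656e-03,
       -3.45995886e-05, -5.10193753e-04]), 'effort': array([-1.37167521e+00, -4.35739446e+01, -2.22634453e+01, -5.63289095e-01,
       -4.37551865e-02,  1.91576849e-02]), 'ee_pos': array([531.74617369, 297.63467861, 195.12742098]), 'ee_rot': array([-3.66581776e-04,  9.92457856e-01,  1.22585273e-01,  3.46671322e-04]), 'force': array([-0.76808185,  2.13352134,  3.48885611]), 'moment': array([ 0.33071801,  0.17317323, -0.0531584 ]), 'width': 7.963638176395667}
```

View pics/v3.png

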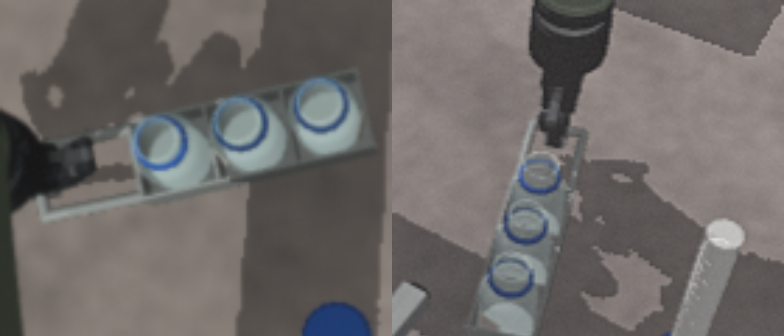

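```bash
python3 - <<'E'
from h import *; from pl import *
c=np.array([531.62,297.29,194.68,.2458])
pf=[537.35,-103.68,-.0722]
g=tf(pf,[0,373,0])[0]; t=np.array([g[0],g[1],194.68,-.0722])
# interpolate rack origin+yaw
def org(c): return np.array([c[0]+168*np.sin(c[3]),c[1]-168*np.cos(c[3])])
o0,o1=org(c),org(t); print(o0,o1)
for s in (.1,.22,.35,.5,.5,.65,.78,.9,.97,1):
    o=o0+s*(o1-o0);th=c[3]+s*(t[3]-c[3]); h=[o[0]-168*np.sin(th),o[1]+168*np.cos(th),194.68,th]
    print(s,np.round(h,2),d(c,h)[0])
E
```

```text
[572.49983597 134.33958113] [552.13814414 100.78591597]
0.1 [5.3479e+02 2.9515e+02 1.9468e+02 2.1000e-01] [ 2.5501  2.844  -0.      0.0318]
0.22 [5.3863e+02 2.9237e+02 1.9468e+02 1.8000e-01] [ 5.6025  6.4809 -0.      0.07  ]
0.35 [5.4285e+02 2.8908e+02 1.9468e+02 1.3000e-01] [ 8.8898 10.6962 -0.      0.1113]
0.5 [5.4775e+02 2.8493e+02 1.9468e+02 9.0000e-02] [12.6424 15.9144 -0.      0.159 ]
0.5 [5.4775e+02 2.8493e+02 1.9468e+02 9.0000e-02] [12.6424 15.9144 -0.      0.159 ]
0.65 [5.5270e+02 2.8040e+02 1.9468e+02 4.0000e-02] [16.3345 21.5099 -0.      0.2067]
0.78 [556.99 276.17 194.68  -0.  ] [19.4715 26.6621 -0.      0.248 ]
0.9 [ 5.6096e+02  2.7200e+02  1.9468e+02 -4.0000e-02] [22.305  31.6651 -0.      0.2862]
0.97 [ 5.6327e+02  2.6946e+02  1.9468e+02 -6.0000e-02] [23.9265 34.692  -0.      0.3085]
1 [ 5.6426e+02  2.6835e+02  1.9468e+02 -7.0000e-02] [24.6138 36.0136 -0.      0.318 ]
```

Call:
play_rows([
  {"dx": 1, "dy": 1, "dz": 0, "ax": 0, "ay": 0, "az": 0.012},
  {"dx": 3.5, "dy": 4, "dz": 0, "ax": 0, "ay": 0, "az": 0.044},
  {"dx": 6.5, "dy": 7.7, "dz": 0, "ax": 0, "ay": 0, "az": 0.082},
  {"dx": 9.5, "dy": 11.5, "dz": 0, "ax": 0, "ay": 0, "az": 0.12},
  {"dx": 12.6, "dy": 15.9, "dz": 0, "ax": 0, "ay": 0, "az": 0.159},
])

```text
time_s: 4.57
ee_pos: [548.6, 285.4, 195.2]
ee_rot: [-0.0, 0.999, 0.043, 0.002]
force: [2.2, 3.5, 1.5]
width: 7.5
```

```bash
python3 - <<'E'
from h import *; from pl import *
c=ap(np.array([531.62,297.29,194.68,.2458]),[12.6,15.9,0,.159]); print(c)
pf=[537.35,-103.68,-.0722]
g=tf(pf,[0,373,0])[0]; t=np.array([g[0],g[1],194.68,-.0722])
def org(c): return np.array([c[0]+168*np.sin(c[3]),c[1]-168*np.cos(c[3])])
o0,o1=org(c),org(t)
for s in (.3,.55,.8,.95,1):
    o=o0+s*(o1-o0);th=c[3]+s*(t[3]-c[3]); h=[o[0]-168*np.sin(th),o[1]+168*np.cos(th),194.68,th]
    print(s,d(c,h)[0])
E
```

```text
[5.477103e+02 2.849339e+02 1.946800e+02 8.680000e-02]
0.3 [ 4.5447  4.9427 -0.      0.0477]
0.55 [ 8.3188  9.3532 -0.      0.0875]
0.8 [12.0698 14.0281 -0.      0.1272]
0.95 [14.3048 16.9595 -0.      0.151 ]
1 [15.0468 17.9577 -0.      0.159 ]
```

Call:
play_rows([
  {"dx": 4.5, "dy": 5, "dz": 0, "ax": 0, "ay": 0, "az": 0.048},
  {"dx": 8.3, "dy": 9.4, "dz": 0, "ax": 0, "ay": 0, "az": 0.087},
  {"dx": 12, "dy": 14, "dz": 0, "ax": 0, "ay": 0, "az": 0.127},
  {"dx": 14.3, "dy": 17, "dz": 0, "ax": 0, "ay": 0, "az": 0.151},
  {"dx": 15, "dy": 18, "dz": 0, "ax": 0, "ay": 0, "az": 0.159},
])

```text
time_s: 4.98
ee_pos: [565.3, 268.2, 195.1]
ee_rot: [-0.0, 0.999, -0.037, 0.001]
force: [2.7, 3.1, 1.5]
width: 8.1
```

Call:
play_rows([
  {"dx": 0, "dy": 0, "dz": 0, "ax": 0, "ay": 0, "az": 0},
  {"dx": 0, "dy": 0, "dz": 0, "ax": 0, "ay": 0, "az": 0},
  {"dx": 0, "dy": 0, "dz": 0, "ax": 0, "ay": 0, "az": 0},
  {"dx": 0, "dy": 0, "dz": 0, "ax": 0, "ay": 0, "az": 0},
  {"dx": 0, "dy": 0, "dz": 0, "ax": 0, "ay": 0, "az": 0},
])

```text
time_s: 5.4
ee_pos: [564.7, 268.2, 195.1]
ee_rot: [0.0, 0.999, -0.036, 0.001]
force: [4.7, 0.7, 1.9]
width: 7.9
```

```bash
cat > snap.py <<'E'
from h import *; from plant import monitor,eyes
import sys
def snap(tag,yr,roi_t=(120,140,440,300),roi_s=(140,130,340,330)):
    s=monitor.observe(); print(s["time_s"],s["ee_pos"].round(1),s["ee_rot"].round(4),s["force"].round(1),s["moment"].round(2),round(s["width"],1))
    a=eyes.read_camera("top"); b=eyes.read_camera("scene"); cv2.imwrite(f"pics/t{tag}.png",a); cv2.imwrite(f"pics/s{tag}.png",b)
    q=s["ee_rot"]; th=2*np.arctan2(q[2],q[1]); th=(th+np.pi)%(2*np.pi)-np.pi
    pk=[s["ee_pos"][0]+168*np.sin(th),s["ee_pos"][1]-168*np.cos(th),th]
    pf=[537.35,-103.68,-.0722]; print("th",th,"rack",np.round(pk,3))
    dx,dy=pk[0]-pf[0],pk[1]-pf[1];print("rack in filler",dx*np.cos(pf[2])+dy*np.sin(pf[2]),-dx*np.sin(pf[2])+dy*np.cos(pf[2]),th-pf[2])
    ct,cs=cal("top"),cal("scene")
    draw(a,ct,[pk],[RACK],roi_t,800/(roi_t[2]-roi_t[0]),f"pics/ot{tag}.png")
    draw(b,cs,[pk],[RACK],roi_s,600/(roi_s[3]-roi_s[1]),f"pics/os{tag}.png")
E
python3 -c "
from snap import *
snap('4',0)"
```

```text
5.4 [564.7 268.2 195.1] [ 1.000e-04  9.994e-01 -3.580e-02  9.000e-04] [4.7 0.7 1.9] [ 0.17 -0.75  0.45] 7.9
th -0.07160042034705638 rack [ 5.52666e+02  1.00676e+02 -7.20000e-02]
rack in filler 0.5340380097116544 204.92824560895622 0.0005995796529436187
```

View pics/ot4.png

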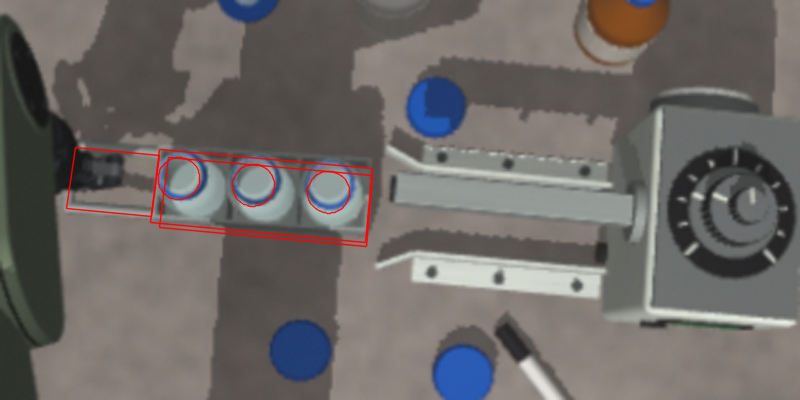

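View pics/os4.png

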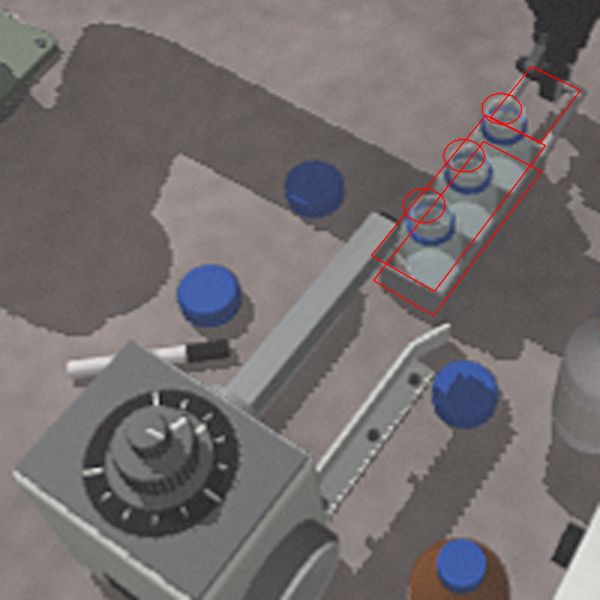

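```bash
python3 -c "
from h import *
a=cv2.imread('pics/t4.png'); cv2.imwrite('pics/z4.png',cv2.resize(a[185:245,140:280],None,fx=5.7,fy=5.7,interpolation=cv2.INTER_CUBIC))"
```

```text
(no output)
```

View pics/z4.png

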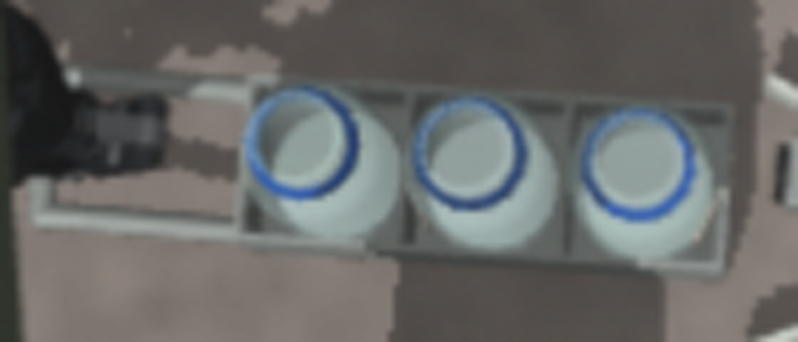

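```bash
cat >> h.py <<'E'
PF=[537.35,-103.68,-.0722]
def infil(p):
    dx,dy=p[0]-PF[0],p[1]-PF[1]; a=PF[2]
    return np.round([dx*np.cos(a)+dy*np.sin(a),-dx*np.sin(a)+dy*np.cos(a),p[2]-a],3)
E
python3 - <<'E'
from h import *
ct=cal("top")
T=lambda l,k,x0,y0:[((a+.5)/k+x0-.5,(b+.5)/k+y0-.5) for a,b in l]
P=T([(732,105),(724,269),(248,86),(240,240),(38,216)],5.7,140,185)
L=[[32,-93,40],[-32,-93,40],[32,93,40],[-32,93,40],[-27,168,40]]
p,r=fit([(ct,a,b) for a,b in zip(P,L)],[552,100,-.07]);print(p,infil(p),r.round(1).tolist())
# blue rings: centres lower ~z?
B=T([(302,143),(470,153),(638,164)],5.7,140,185)
w=ray(ct,B,97); print(w); v=w[0]-w[2]; print(np.arctan2(-v[0],v[1]),np.hypot(*v[:2]))
E
```

```text
[ 5.58817325e+02  1.00219399e+02 -3.68140091e-02] [6.70300e+00 2.04917e+02 3.50000e-02] [[0.3, -0.3], [-0.0, 0.3], [0.0, -1.7], [-1.1, 0.5], [0.5, 0.4]]
[[560.49635576 159.59687064  97.        ]
 [558.07348284  99.14657038  97.        ]
 [555.28924103  39.0812627   97.        ]]
-0.04318011711181846 120.62804732717876
```

Call:
play_rows([
  {"dx": 0, "dy": 0, "dz": 0, "ax": 0, "ay": 0, "az": 0.012},
  {"dx": 0, "dy": 2, "dz": 0, "ax": 0, "ay": 0, "az": 0.024},
  {"dx": 0, "dy": 6, "dz": 0, "ax": 0, "ay": 0, "az": 0.036},
  {"dx": 0, "dy": 12, "dz": 0, "ax": 0, "ay": 0, "az": 0.036},
  {"dx": 0, "dy": 18, "dz": 0, "ax": 0, "ay": 0, "az": 0.036},
])

```text
time_s: 5.92
ee_pos: [562.5, 251.6, 195.1]
ee_rot: [-0.002, 0.999, -0.055, -0.0]
force: [1.9, 6.2, 3.5]
width: 7.7
```

```bash
python3 -c "
from snap import *
snap('5',0)
a=cv2.imread('pics/t5.png'); cv2.imwrite('pics/z5.png',cv2.resize(a[185:245,145:285],None,fx=5.7,fy=5.7,interpolation=cv2.INTER_CUBIC))"
```

```text
5.9167 [562.5 251.6 195.1] [-1.600e-03  9.985e-01 -5.450e-02 -4.000e-04] [1.9 6.2 3.5] [ 1.   -0.26  0.17] 7.7
th -0.10906122673265228 rack [ 5.44167e+02  8.45860e+01 -1.09000e-01]
rack in filler -6.781959207994369 188.26756821645952 -0.03686122673265228
```

View pics/z5.png

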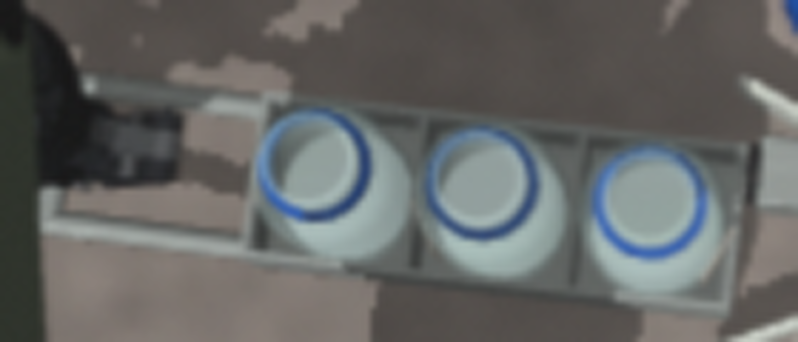

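```bash
cat > rk.py <<'E'
from h import *
ct=cal("top")
T=lambda l,k,x0,y0:[((a+.5)/k+x0-.5,(b+.5)/k+y0-.5) for a,b in l]
LR=[[32,-93,40],[-32,-93,40],[32,93,40],[-32,93,40],[-27,168,40]]
def rk(pts,rings,x0,y0,p0,k=5.7):
    ob=[(ct,T([a],k,x0,y0)[0],l) for a,l in zip(pts,LR) if a]
    ob+=[(ct,T([a],k,x0,y0)[0],[0,y,97]) for a,y in zip(rings,(61,0,-61)) if a]
    p,r=fit(ob,p0);print(p.round(3),infil(p),r.round(1).tolist())
E
python3 - <<'E'
from rk import *
rk([(746,147),(730,307),(270,100),(250,252),(50,226)],[(314,163),(481,183),(649,201)],145,185,[552,85,-.07])
rk([(732,105),(724,269),(248,86),(240,240),(38,216)],[(302,143),(470,153),(638,164)],140,185,[552,85,-.07])
E
```

```text
[ 5.47996e+02  8.43510e+01 -8.70000e-02] [-2.94600e+00  1.88309e+02 -1.50000e-02] [[0.6, -0.4], [0.3, 0.9], [-0.9, -1.1], [-1.3, 1.3], [0.2, -0.1], [-0.2, 0.1], [0.2, -0.2], [0.6, -0.2]]
[ 5.58381e+02  9.97970e+01 -3.80000e-02] [6.29800e+00 2.04464e+02 3.40000e-02] [[0.5, -0.0], [0.2, 0.6], [0.2, -1.5], [-0.9, 0.6], [0.7, 0.5], [-0.6, -0.1], [-0.3, -0.2], [0.1, -0.4]]
```

Call:
play_rows([
  {"dx": 0.2, "dy": 5, "dz": 0, "ax": 0, "ay": 0, "az": -0.008},
  {"dx": 0.4, "dy": 11, "dz": 0, "ax": 0, "ay": 0, "az": -0.016},
  {"dx": 0.6, "dy": 18, "dz": 0, "ax": 0, "ay": 0, "az": -0.024},
  {"dx": 0.9, "dy": 24, "dz": 0, "ax": 0, "ay": 0, "az": -0.03},
  {"dx": 1.1, "dy": 30, "dz": 0, "ax": 0, "ay": 0, "az": -0.03},
])

```text
time_s: 6.43
ee_pos: [560.0, 222.0, 195.1]
ee_rot: [-0.002, 0.999, -0.04, -0.001]
force: [0.1, 7.5, 5.1]
width: 7.8
```

```bash
python3 -c "
from snap import *
snap('6',0)
a=cv2.imread('pics/t6.png'); cv2.imwrite('pics/z6.png',cv2.resize(a[185:255,160:300],None,fx=5.7,fy=5.7,interpolation=cv2.INTER_CUBIC))"
```

```text
6.4333 [560.  222.  195.1] [-2.000e-03  9.992e-01 -3.970e-02 -9.000e-04] [0.1 7.5 5.1] [ 1.28 -0.1   0.01] 7.8
th -0.07946577748475381 rack [ 5.4667e+02  5.4513e+01 -7.9000e-02]
rack in filler -2.116240209026609 158.453633323238 -0.007265777484753808
```

View pics/z6.png

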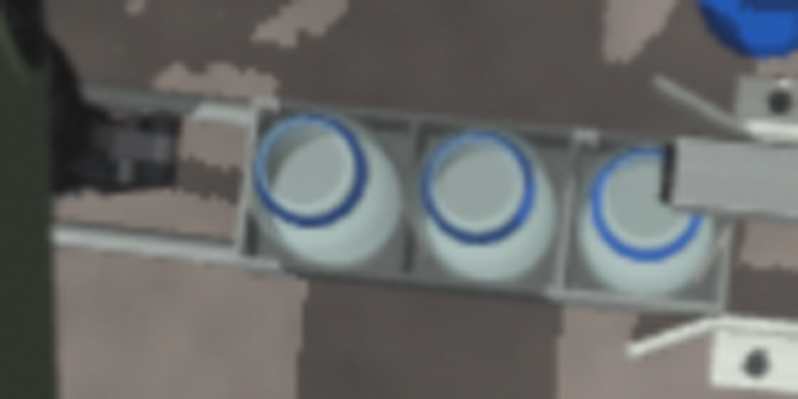

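```bash
python3 - <<'E'
from rk import *
rk([None,(721,305),(262,102),(245,258),None],[(310,171),(478,188),(647,204)],160,185,[552,55,-.07])
E
```

```text
[ 5.47302e+02  5.45830e+01 -7.80000e-02] [-1.49100e+00  1.58568e+02 -6.00000e-03] [[1.0, 1.5], [-1.1, -0.6], [-1.7, 1.3], [-0.0, -0.4], [0.3, -0.5], [0.6, -0.4]]
```

Call:
play_rows([
  {"dx": 0.6, "dy": 6, "dz": 0, "ax": 0, "ay": 0, "az": -0.002},
  {"dx": 1.2, "dy": 14, "dz": 0, "ax": 0, "ay": 0, "az": -0.004},
  {"dx": 1.4, "dy": 22, "dz": 0, "ax": 0, "ay": 0, "az": -0.005},
  {"dx": 1.5, "dy": 30, "dz": 0, "ax": 0, "ay": 0, "az": -0.005},
  {"dx": 1.5, "dy": 38, "dz": 0, "ax": 0, "ay": 0, "az": -0.005},
])

```text
time_s: 6.95
ee_pos: [558.6, 183.9, 195.1]
ee_rot: [-0.002, 0.999, -0.037, -0.001]
force: [0.5, 8.6, 5.6]
width: 8.1
```

```bash
python3 -c "
from snap import *
snap('7',0)
a=cv2.imread('pics/t7.png'); cv2.imwrite('pics/z7.png',cv2.resize(a[185:265,180:320],None,fx=5.7,fy=5.7,interpolation=cv2.INTER_CUBIC))"
```

```text
6.95 [558.6 183.9 195.1] [-2.000e-03  9.993e-01 -3.720e-02 -8.000e-04] [0.5 8.6 5.6] [ 1.28 -0.14 -0.01] 8.1
th -0.07442648421269027 rack [ 5.46135e+02  1.64030e+01 -7.40000e-02]
rack in filler 0.09924609376539628 120.40402430875547 -0.002226484212690269
```

View pics/z7.png

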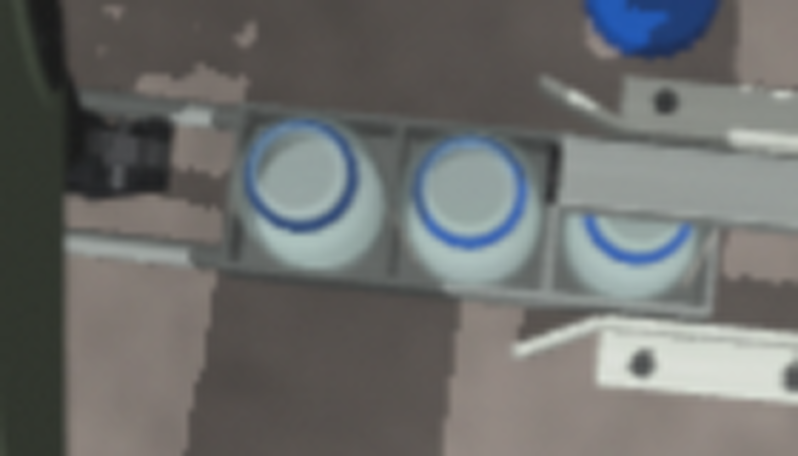

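Call:
play_rows([
  {"dx": 0, "dy": 7, "dz": 0, "ax": 0, "ay": 0, "az": 0},
  {"dx": 0, "dy": 15, "dz": 0, "ax": 0, "ay": 0, "az": 0},
  {"dx": 0, "dy": 23, "dz": 0, "ax": 0, "ay": 0, "az": 0},
  {"dx": 0, "dy": 31, "dz": 0, "ax": 0, "ay": 0, "az": 0},
  {"dx": 0, "dy": 39, "dz": 0, "ax": 0, "ay": 0, "az": 0},
])

```text
time_s: 7.47
ee_pos: [555.8, 145.1, 195.1]
ee_rot: [-0.002, 0.999, -0.037, -0.001]
force: [1.0, 8.9, 5.6]
width: 7.8
```

Call:
play_rows([
  {"dx": 0, "dy": 8, "dz": 0, "ax": 0, "ay": 0, "az": 0},
  {"dx": 0, "dy": 16, "dz": 0, "ax": 0, "ay": 0, "az": 0},
  {"dx": 0, "dy": 24, "dz": 0, "ax": 0, "ay": 0, "az": 0},
  {"dx": 0, "dy": 32, "dz": 0, "ax": 0, "ay": 0, "az": 0},
  {"dx": 0, "dy": 38, "dz": 0, "ax": 0, "ay": 0, "az": 0},
])

```text
time_s: 7.88
ee_pos: [553.0, 107.0, 195.1]
ee_rot: [-0.002, 0.999, -0.037, -0.001]
force: [0.6, 8.6, 7.0]
width: 8.4
```

```bash
python3 -c "
from snap import *
snap('8',0)
a=cv2.imread('pics/t8.png'); cv2.imwrite('pics/z8.png',cv2.resize(a[185:265,220:360],None,fx=5.7,fy=5.7,interpolation=cv2.INTER_CUBIC))"
```

```text
7.8833 [553.  107.  195.1] [-0.0021  0.9993 -0.0375 -0.001 ] [0.6 8.6 7. ] [ 1.31 -0.11 -0.04] 8.4
th -0.07497218704870301 rack [ 5.40395e+02 -6.05240e+01 -7.50000e-02]
rack in filler -0.07623653795185614 43.26300206614186 -0.0027721870487030092
```

View pics/z8.png

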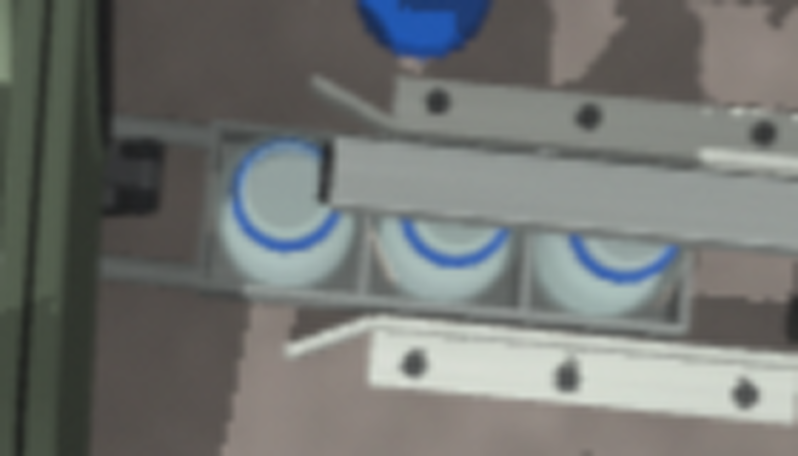

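View pics/os8.png

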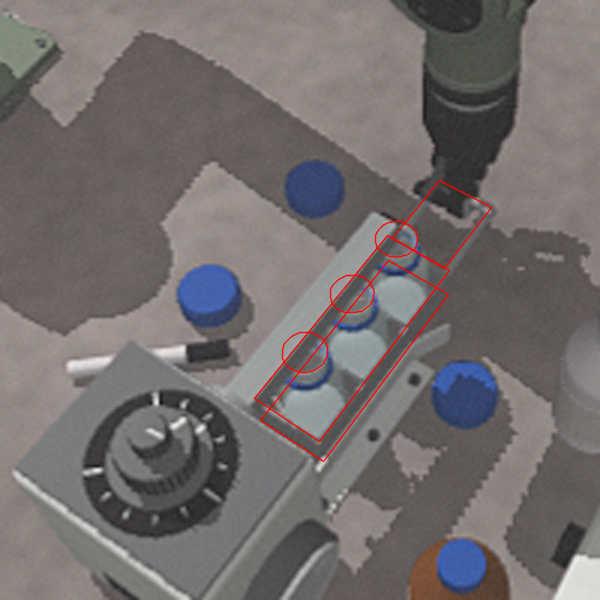

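Call:
play_rows([
  {"dx": 0, "dy": 8, "dz": 0, "ax": 0, "ay": 0, "az": 0},
  {"dx": 0, "dy": 16, "dz": 0, "ax": 0, "ay": 0, "az": 0},
  {"dx": 0, "dy": 24, "dz": 0, "ax": 0, "ay": 0, "az": 0},
  {"dx": 0, "dy": 30, "dz": 0, "ax": 0, "ay": 0, "az": 0},
  {"dx": 0, "dy": 34, "dz": 0, "ax": 0, "ay": 0, "az": 0},
])

```text
time_s: 8.4
ee_pos: [550.5, 73.2, 195.1]
ee_rot: [-0.002, 0.999, -0.038, -0.001]
force: [0.9, 9.8, 6.9]
width: 7.6
```

Call:
play_rows([
  {"dx": 0, "dy": 1.5, "dz": 0, "ax": 0, "ay": 0, "az": 0},
  {"dx": 0, "dy": 3, "dz": 0, "ax": 0, "ay": 0, "az": 0},
  {"dx": 0, "dy": 4.5, "dz": 0, "ax": 0, "ay": 0, "az": 0},
  {"dx": 0, "dy": 6, "dz": 0, "ax": 0, "ay": 0, "az": 0},
  {"dx": 0, "dy": 6, "dz": 0, "ax": 0, "ay": 0, "az": 0},
])

```text
time_s: 8.82
ee_pos: [550.1, 67.5, 195.1]
ee_rot: [-0.002, 0.999, -0.037, -0.001]
force: [0.4, 7.4, 7.9]
width: 7.9
```

```bash
python3 -c "
from snap import *
snap('9',0)"
```

```text
8.8167 [550.1  67.5 195.1] [-0.0021  0.9993 -0.0375 -0.0012] [0.4 7.4 7.9] [ 1.34 -0.07  0.03] 7.9
th -0.07498261947874507 rack [ 5.37485e+02 -1.00035e+02 -7.50000e-02]
rack in filler -0.1278706500561437 3.644882153738746 -0.0027826194787450714
```

Call:
play_rows([
  {"dx": 0, "dy": 0.5, "dz": 0, "ax": 0, "ay": 0, "az": 0},
  {"dx": 0, "dy": 1, "dz": 0, "ax": 0, "ay": 0, "az": 0},
  {"dx": 0, "dy": 1.5, "dz": 0, "ax": 0, "ay": 0, "az": 0},
  {"dx": 0, "dy": 2, "dz": 0, "ax": 0, "ay": 0, "az": 0},
  {"dx": 0, "dy": 2.5, "dz": 0, "ax": 0, "ay": 0, "az": 0},
])

```text
time_s: 9.33
ee_pos: [549.9, 65.3, 195.1]
ee_rot: [-0.002, 0.999, -0.037, -0.001]
force: [0.4, 9.1, 7.5]
width: 7.6
```

Call:
play_rows([
  {"dx": 0, "dy": 0.4, "dz": 0, "ax": 0, "ay": 0, "az": 0},
  {"dx": 0, "dy": 0.8, "dz": 0, "ax": 0, "ay": 0, "az": 0},
  {"dx": 0, "dy": 1.2, "dz": 0, "ax": 0, "ay": 0, "az": 0},
  {"dx": 0, "dy": 1.5, "dz": 0, "ax": 0, "ay": 0, "az": 0},
  {"dx": 0, "dy": 1.5, "dz": 0, "ax": 0, "ay": 0, "az": 0},
])

```text
time_s: 9.75
ee_pos: [549.8, 64.4, 195.1]
ee_rot: [-0.003, 0.999, -0.038, -0.001]
force: [0.7, 11.5, 7.2]
width: 7.7
```

Call:
play_rows([
  {"dx": 0, "dy": 0.5, "dz": 0, "ax": 0, "ay": 0, "az": 0},
  {"dx": 0, "dy": 1, "dz": 0, "ax": 0, "ay": 0, "az": 0},
  {"dx": 0, "dy": 1.5, "dz": 0, "ax": 0, "ay": 0, "az": 0},
  {"dx": 0, "dy": 1.5, "dz": 0, "ax": 0, "ay": 0, "az": 0},
  {"dx": 0, "dy": 1.5, "dz": 0, "ax": 0, "ay": 0, "az": 0},
])

```text
time_s: 10.17
ee_pos: [549.7, 63.9, 195.1]
ee_rot: [-0.004, 0.999, -0.038, -0.001]
force: [1.9, 15.8, 6.2]
width: 7.6
```

```bash
python3 -c "
from snap import *
snap('10',0)
a=cv2.imread('pics/t10.png'); cv2.imwrite('pics/z10.png',cv2.resize(a[185:265,240:380],None,fx=5.7,fy=5.7,interpolation=cv2.INTER_CUBIC))"
```

```text
10.1667 [549.7  63.9 195.1] [-4.300e-03  9.993e-01 -3.780e-02 -9.000e-04] [ 1.9 15.8  6.2] [ 2.56 -0.19  0.01] 7.6
th -0.07561796426770817 rack [ 5.37031e+02 -1.03584e+02 -7.60000e-02]
rack in filler -0.3248870177208594 0.0725825966738226 -0.0034179642677081706
```

View pics/z10.png

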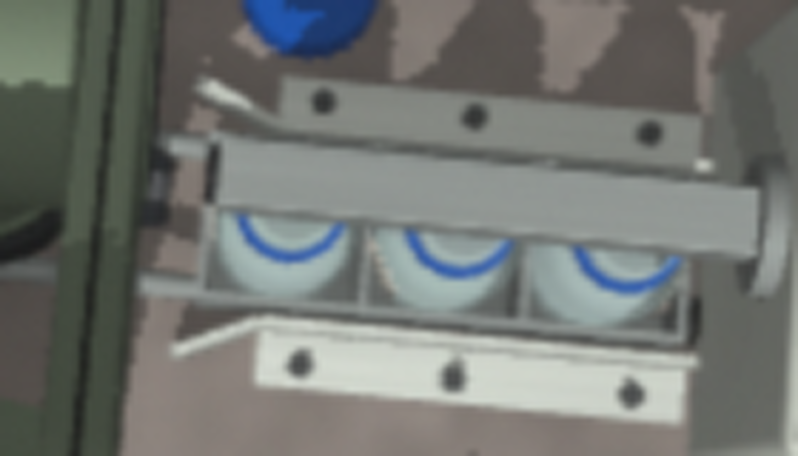

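Call:
play_rows([
  {"dx": 0, "dy": 0, "dz": 0, "ax": 0, "ay": 0, "az": 0},
  {"dx": 0, "dy": 0, "dz": 0, "ax": 0, "ay": 0, "az": 0},
  {"dx": 0, "dy": 0, "dz": 0, "ax": 0, "ay": 0, "az": 0},
  {"dx": 0, "dy": -3, "dz": 0, "ax": 0, "ay": 0, "az": 0},
  {"dx": 0, "dy": -3, "dz": 0, "ax": 0, "ay": 0, "az": 0},
], hand=0)

```text
time_s: 10.68
ee_pos: [549.9, 63.2, 193.9]
ee_rot: [0.0, 0.999, -0.037, -0.001]
force: [0.1, -1.5, 0.0]
width: 42.8
```

```bash
python3 -c "
from snap import *
snap('11',0)
a=cv2.imread('pics/t11.png'); cv2.imwrite('pics/z11.png',cv2.resize(a[185:265,240:380],None,fx=5.7,fy=5.7,interpolation=cv2.INTER_CUBIC))"
```

```text
10.6833 [549.9  63.2 193.9] [ 0.      0.9993 -0.0369 -0.0013] [ 0.1 -1.5  0. ] [ 0.03  0.04 -0.03] 42.8
th -0.07381767352885094 rack [ 5.37468e+02 -1.04374e+02 -7.40000e-02]
rack in filler 0.16780831196448867 -0.6835807984815859 -0.0016176735288509353
```

View pics/z11.png

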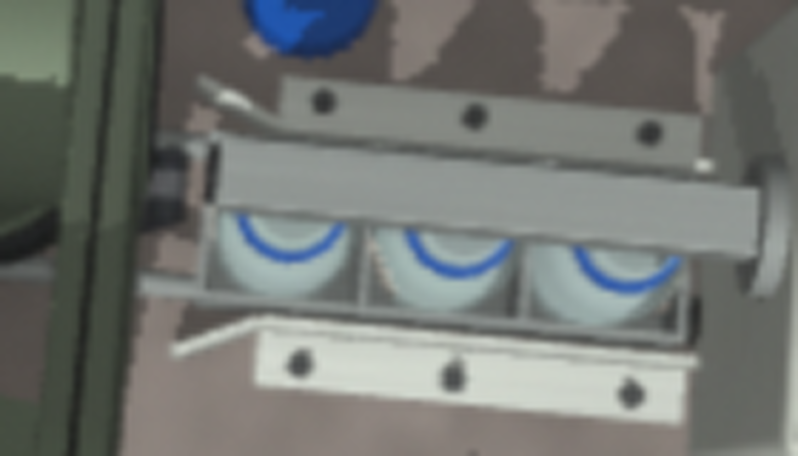

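Call:
play_rows([
  {"dx": 0, "dy": 0, "dz": -10, "ax": 0, "ay": 0, "az": 0},
  {"dx": 0, "dy": 0, "dz": -35, "ax": 0, "ay": 0, "az": 0},
  {"dx": 0, "dy": 0, "dz": -70, "ax": 0, "ay": 0, "az": 0},
  {"dx": 0, "dy": 0, "dz": -105, "ax": 0, "ay": 0, "az": 0},
  {"dx": 0, "dy": 0, "dz": -140, "ax": 0, "ay": 0, "az": 0},
])

```text
time_s: 11.2
ee_pos: [550.2, 63.1, 336.7]
ee_rot: [0.0, 0.999, -0.037, -0.0]
force: [1.3, -0.0, -0.5]
width: 42.4
```

Call:
play_rows([
  {"dx": 0, "dy": 0, "dz": -30, "ax": 0, "ay": 0, "az": 0},
  {"dx": 0, "dy": 0, "dz": -60, "ax": 0, "ay": 0, "az": 0},
  {"dx": 0, "dy": 0, "dz": -85, "ax": 0, "ay": 0, "az": 0},
  {"dx": 0, "dy": 0, "dz": -95, "ax": 0, "ay": 0, "az": 0},
  {"dx": 0, "dy": 0, "dz": -95, "ax": 0, "ay": 0, "az": 0},
], hand=1)

```text
time_s: 11.62
ee_pos: [551.2, 63.1, 433.8]
ee_rot: [0.0, 0.999, -0.037, 0.004]
force: [0.5, 1.3, 0.8]
width: 85.6
```

```bash
python3 - <<'E'
from pl import *
c=np.array([531.62,297.29,194.68,.2458])
for m in ([12.6,15.9,0,.159],[15,18,0,.159],[0,18,0,.036],[1.1,30,0,-.03],[1.5,38,0,-.005],[0,39,0,0],[0,38,0,0],[0,34,0,0],[0,6,0,0],[0,2.5,0,0],[0,1.5,0,0],[0,1.5,0,0],[0,-3,0,0],[0,0,-140,0],[0,0,-95,0]): c=ap(c,m)
print(c); print(d(c,[525.74,-264.26,430,.6]))
from plant import monitor
s=monitor.observe();print(s["ee_pos"],s["ee_rot"],s["joints"])
E
```

```text
[ 5.505569e+02  6.322440e+01  4.296800e+02 -7.320000e-02]
(array([-8.000000e-01,  3.284224e+02, -3.200000e-01, -6.732000e-01]), np.float64(328.42352712461087))
[551.200605    63.10484125 433.82918179] [ 4.40796145e-05  9.99319503e-01 -3.66881134e-02  3.80939105e-03] [-4.20006943e-02  1.39775023e-01  1.55846914e+00 -4.81860739e-05
  1.43572933e+00  1.60219517e+00]
```

Call:
play_rows([
  {"dx": 0, "dy": 18, "dz": 0, "ax": 0, "ay": 0, "az": 0},
  {"dx": 0, "dy": 56, "dz": 0, "ax": 0, "ay": 0, "az": 0},
  {"dx": 0, "dy": 95, "dz": 0, "ax": 0, "ay": 0, "az": 0},
  {"dx": 0, "dy": 135, "dz": 0, "ax": 0, "ay": 0, "az": 0},
  {"dx": 0, "dy": 175, "dz": 0, "ax": 0, "ay": 0, "az": 0},
])

```text
time_s: 12.03
ee_pos: [536.7, -112.5, 427.0]
ee_rot: [-0.001, 0.999, -0.036, -0.002]
force: [1.3, 0.6, 0.8]
width: 85.8
```

Call:
play_rows([
  {"dx": 0, "dy": 38, "dz": 0, "ax": 0, "ay": 0, "az": -0.1},
  {"dx": 0, "dy": 76, "dz": 0, "ax": 0, "ay": 0, "az": -0.21},
  {"dx": 0, "dy": 112, "dz": 0, "ax": 0, "ay": 0, "az": -0.32},
  {"dx": -0.5, "dy": 140, "dz": 0, "ax": 0, "ay": 0, "az": -0.43},
  {"dx": -0.8, "dy": 153.4, "dz": 0, "ax": 0, "ay": 0, "az": -0.54},
])

```text
time_s: 12.45
ee_pos: [524.4, -267.7, 426.6]
ee_rot: [-0.001, 0.973, 0.232, -0.002]
force: [0.6, 0.0, 0.1]
width: 85.6
```

Call:
play_rows([
  {"dx": 0, "dy": 0, "dz": 0, "ax": 0, "ay": 0, "az": -0.08},
  {"dx": 0, "dy": 0, "dz": 0, "ax": 0, "ay": 0, "az": -0.13},
  {"dx": 0, "dy": 0, "dz": 0, "ax": 0, "ay": 0, "az": -0.13},
  {"dx": 0, "dy": 0, "dz": 0, "ax": 0, "ay": 0, "az": -0.13},
  {"dx": 0, "dy": 0, "dz": 0, "ax": 0, "ay": 0, "az": -0.13},
])

```text
time_s: 12.87
ee_pos: [525.5, -263.9, 428.2]
ee_rot: [-0.001, 0.956, 0.294, -0.001]
force: [-1.4, -0.0, -0.6]
width: 85.7
```

```bash
python3 - <<'E'
from h import *; from pl import *
c=[550.557,63.224,429.68,-.0732]
for m in ([0,175,0,0],[-.8,153.4,0,-.54],[0,0,0,-.13]): c=ap(c,m)
print(c)
from plant import monitor,eyes
s=monitor.observe();print(s["time_s"],s["ee_pos"],s["ee_rot"],s["joints"])
b=eyes.read_camera("scene");a=eyes.read_camera("top");cv2.imwrite("pics/s12.png",b);cv2.imwrite("pics/t12.png",a)
q=s["ee_rot"];p=[*s["ee_pos"][:2],2*np.arctan2(q[2],q[1])]
cs=cal("scene")
z=s["ee_pos"][2]-173+13
SEG=[np.array([[-11,y,z],[11,y,z]]) for y in (-42.5,42.5,-57,57)]
draw(b,cs,[PF,p],[FILL,SEG],(130,200,290,360),3.75,"pics/v12.png")
cv2.imwrite("pics/v12b.png",cv2.resize(a[120:300,240:460],None,fx=3,fy=3))
E
```

```text
[ 525.7417 -264.2381  429.68      0.5968]
12.8667 [ 525.53174139 -263.8929664   428.21546875] [-1.00896719e-03  9.55935424e-01  2.93574216e-01 -7.92334619e-04] [-6.12470443e-01  2.17693771e-01  1.47912109e+00 -1.38233087e-05
  1.44734354e+00  3.62399756e-01]
```

View pics/v12.png

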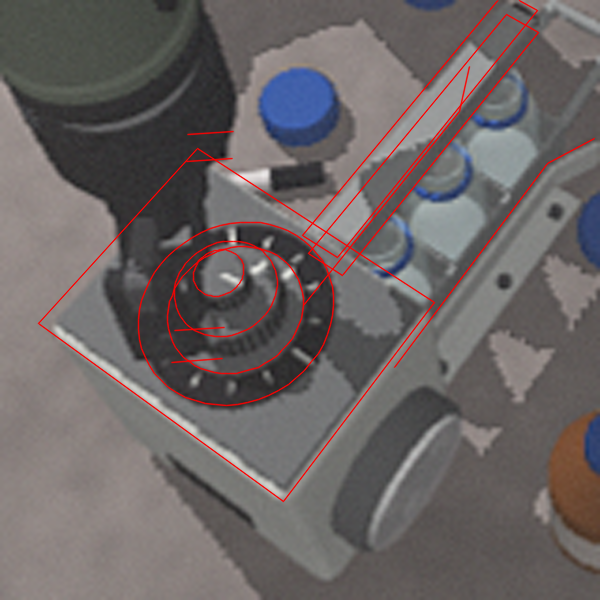

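View pics/v12b.png

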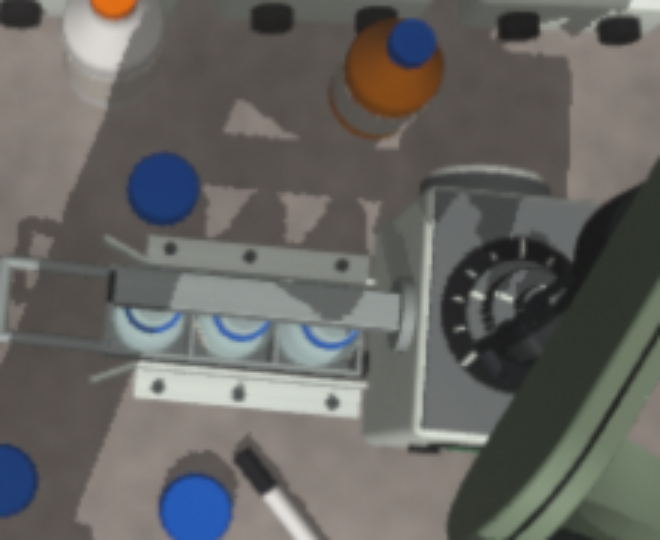

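```bash
python3 - <<'E'
from h import *
cs=cal("scene");ct=cal("top")
for px in ([(105/3.75+130,300/3.75+200),(145/3.75+130,358/3.75+200),(130/3.75+130,350/3.75+200)]):
    for z in (268,255,300): print(px,z,ray(cs,[px],z)[0]-[525.5,-263.9,0])
p=[525.5,-263.9,.597]
for l in ([0,49,268],[0,-49,268]): print(tf(p,l)-[525.5,-263.9,0])
b=cv2.imread("pics/s12.png"); cv2.imwrite("pics/z12.png",cv2.resize(b[200:310,130:240],None,fx=5.4,fy=5.4,interpolation=cv2.INTER_CUBIC))
a=cv2.imread("pics/t12.png"); cv2.imwrite("pics/z12t.png",cv2.resize(a[180:260,370:470],None,fx=6,fy=6,interpolation=cv2.INTER_CUBIC))
E
```

```text
(158.0, 280.0) 268 [-20.08128927 -45.22863608 268.        ]
(158.0, 280.0) 255 [-26.51801067 -42.61827452 255.        ]
(158.0, 280.0) 300 [ -4.23705196 -51.65414147 300.        ]
(168.66666666666666, 295.4666666666667) 268 [ 12.57928654 -57.7675951  268.        ]
(168.66666666666666, 295.4666666666667) 255 [  6.84211014 -55.42580094 255.        ]
(168.66666666666666, 295.4666666666667) 300 [ 26.70156693 -63.53201149 300.        ]
(164.66666666666666, 293.3333333333333) 268 [  4.53744127 -58.12543453 268.        ]
(164.66666666666666, 293.3333333333333) 255 [ -1.37198049 -55.7913048  255.        ]
(164.66666666666666, 293.3333333333333) 300 [ 19.08371024 -63.87098463 300.        ]
[[-27.54603254  40.52426546 268.        ]]
[[ 27.54603254 -40.52426546 268.        ]]
```

View pics/z12.png

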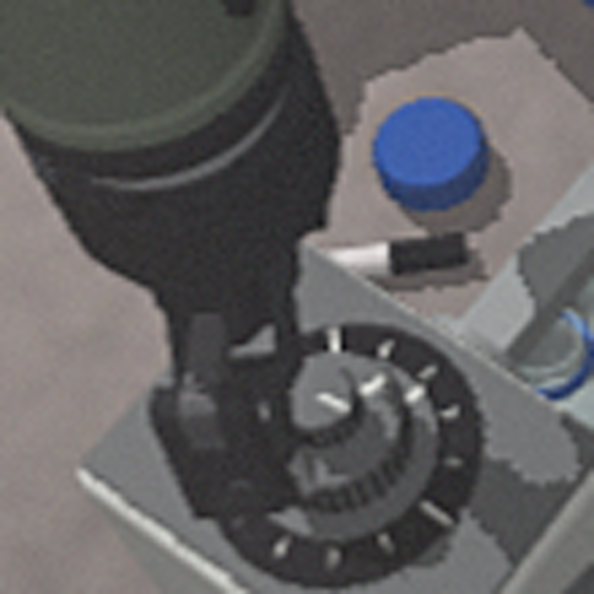

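View pics/z12t.png

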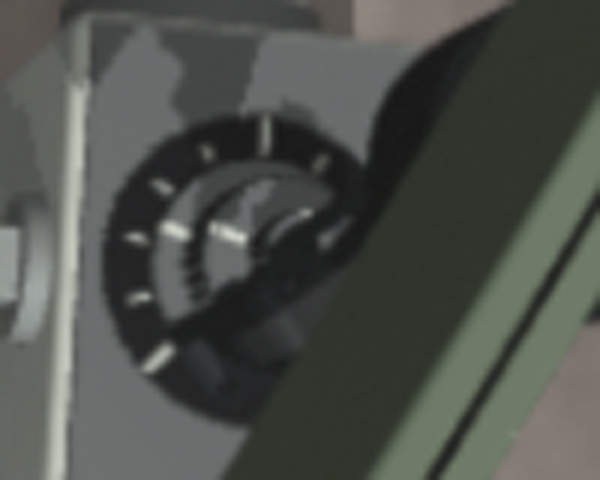

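```bash
python3 - <<'E'
from h import *
cs=cal("scene");ct=cal("top")
for z in (255,268,300,330): print(z,ray(ct,[(370+180/6,180+340/6),(370+310/6,180+225/6),(370+270/6,180+320/6)],z)[:,:2]-[525.5,-263.9], ray(cs,[(130+230/5.4,200+510/5.4),(130+160/5.4,200+400/5.4),(130+200/5.4,200+515/5.4),(130+300/5.4,200+505/5.4)],z)[:,:2]-[525.5,-263.9])
E
```

```text
255 [[-27.63130761  44.87756217]
 [  5.60869526   6.28258332]
 [-21.6257894   18.72940948]] [[ 11.46133982 -50.76725089]
 [-31.09682712 -32.66476706]
 [  4.35529656 -56.63927295]
 [ 29.44083425 -38.7373845 ]]
268 [[-28.87161682  48.63313369]
 [  3.78650764  10.71377406]
 [-22.9712274   22.94271398]] [[ 17.10165329 -53.20673251]
 [-24.56409023 -35.48384868]
 [ 10.1446202  -58.95562121]
 [ 34.70412674 -41.42912639]]
300 [[-31.92468564  57.87761743]
 [ -0.69887726  21.6213205 ]
 [-26.28307479  33.31392505]] [[ 30.98550185 -59.21161033]
 [ -8.48350711 -42.42312652]
 [ 24.39526301 -64.65740155]
 [ 47.65992366 -48.05495256]]
330 [[-34.78693766  66.54432095]
 [ -4.9039256   31.84714529]
 [-29.38793172  43.03693543]] [[ 44.00160988 -64.8411833 ]
 [  6.59203956 -48.9286995 ]
 [ 37.75524064 -70.00282061]
 [ 59.80598327 -54.26666459]]
```

```bash
python3 - <<'E'
from h import *
cs=cal("scene");ct=cal("top")
p=[525.5,-263.9,.597]
SEG=[rect(-11,11,s*42.5,s*57,z) for s in(1,-1) for z in (268,300)]
draw(cv2.imread("pics/s12.png"),cs,[p],[SEG],(130,200,240,310),5.4,"pics/y1.png")
draw(cv2.imread("pics/t12.png"),ct,[p],[SEG],(370,180,470,260),5.4,"pics/y2.png")
a=cv2.imread("pics/y1.png");b=cv2.imread("pics/y2.png"); cv2.imwrite("pics/y.png",cv2.resize(cv2.hconcat([a[150:582],b]),None,fx=.7,fy=.7))
E
```

```text
(no output)
```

View pics/y.png

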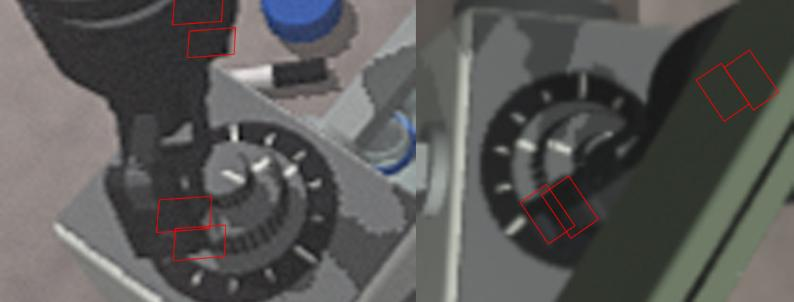

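```bash
python3 - <<'E'
from h import *
cs=cal("scene");ct=cal("top")
p=[525.5,-263.9,.597]
SEG=[rect(-11,11,s*42.5,s*57,z) for s in(1,-1) for z in (268,)]
def g(n): 
    im=cv2.imread(n).astype(float)/255; return (255*np.clip(im,0,1)**.45).astype(np.uint8)
draw(g("pics/s12.png"),cs,[p],[[]],(140,240,200,310),8,"pics/y1.png")
draw(g("pics/s12.png"),cs,[p],[SEG],(140,240,200,310),8,"pics/y1b.png")
draw(g("pics/t12.png"),ct,[p],[SEG],(385,200,445,260),8,"pics/y2.png")
a=cv2.imread("pics/y1.png");a2=cv2.imread("pics/y1b.png");b=cv2.imread("pics/y2.png")
cv2.imwrite("pics/y.png",cv2.resize(cv2.hconcat([a[:480],a2[80:],b]),None,fx=.55,fy=.55))
E
```

```text
(no output)
```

View pics/y.png

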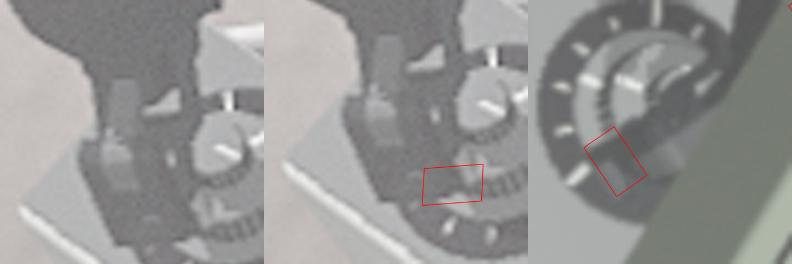

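```bash
python3 - <<'E'
from h import *
cs=cal("scene");ct=cal("top")
p=[525.5,-263.9,.597]
SEG=[rect(-11,11,s*42.5,s*57,z) for s in(1,-1) for z in (268,300)]+[rect(-38,38,-42.5,42.5,z) for z in (327,428)]
im=cv2.imread("pics/s12.png").astype(float)/255; im=(255*im**.5).astype(np.uint8)
draw(im,cs,[p],[[]],(100,190,220,320),6.1,"pics/y1.png")
draw(im,cs,[p],[SEG],(100,190,220,320),6.1,"pics/y1b.png")
cv2.imwrite("pics/y.png",cv2.resize(cv2.hconcat([cv2.imread("pics/y1.png"),cv2.imread("pics/y1b.png")]),None,fx=.54,fy=.54,interpolation=cv2.INTER_AREA))
cv2.imwrite("pics/y1.png",cv2.imread("pics/y1.png")[:600])
E
```

```text
(no output)
```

View pics/y.png

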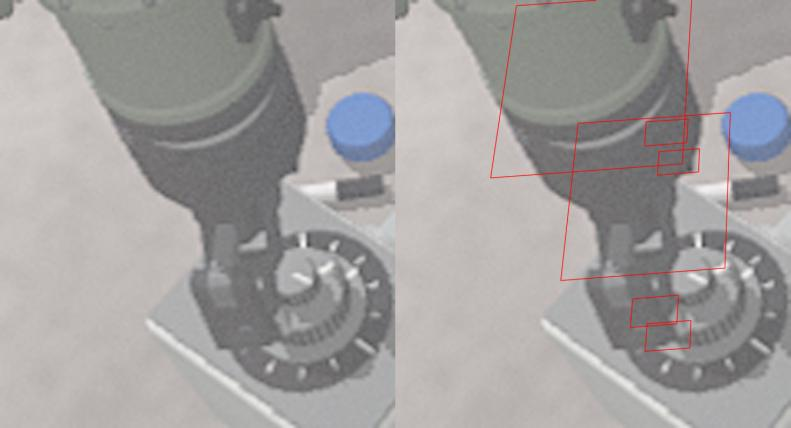

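```bash
python3 - <<'E'
from h import *
im=cv2.imread("pics/s12.png").astype(float)/255; im=(255*im**.4).astype(np.uint8)
cv2.imwrite("pics/yy.png",cv2.resize(im[240:320,140:220],None,fx=7.4,fy=7.4,interpolation=cv2.INTER_CUBIC))
E
```

```text
(no output)
```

View pics/yy.png

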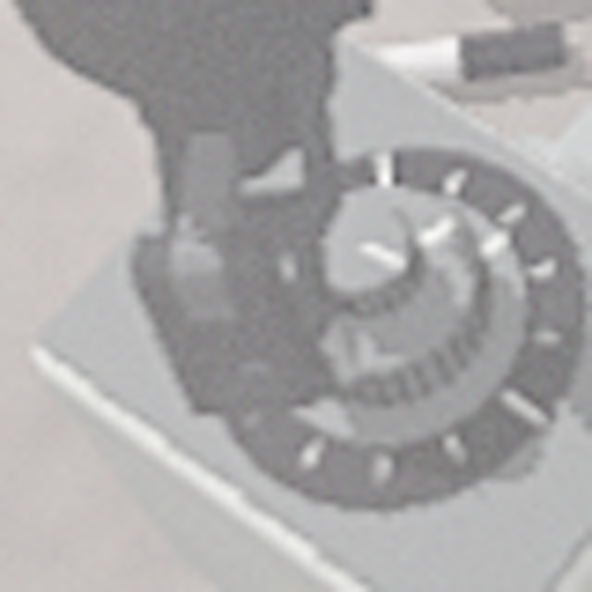

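```bash
python3 - <<'E'
from h import *
cs=cal("scene");ct=cal("top")
def box(tcp,th,w):
    z=tcp[2]; p=[tcp[0],tcp[1],th]; h=w/2
    return p,[rect(-11,11,s*h,s*(h+14),zz) for s in(1,-1) for zz in (z-166,z-130)]+[rect(-38,38,-42.5,42.5,zz) for zz in (z-101,z)]
def g(n): return (255*(cv2.imread(n)/255.)**.5).astype(np.uint8)
p,S=box([549.9,63.2,193.9],-.0738,42.8)
draw(g("pics/s11.png"),cs,[p],[S],(240,100,340,220),4,"pics/y1.png")
p,S=box([530.3,295.1,227.6],.2446,85)
draw(g("pics/s2.png"),cs,[p],[S],(265,40,365,160),4,"pics/y2.png")
draw(g("pics/s2.png"),cs,[p],[[]],(265,40,365,160),4,"pics/y3.png")
cv2.imwrite("pics/y.png",cv2.resize(cv2.hconcat([cv2.imread(f"pics/y{i}.png") for i in (1,2,3)]),None,fx=.66,fy=.66,interpolation=cv2.INTER_AREA))
E
```

```text
(no output)
```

View pics/y.png

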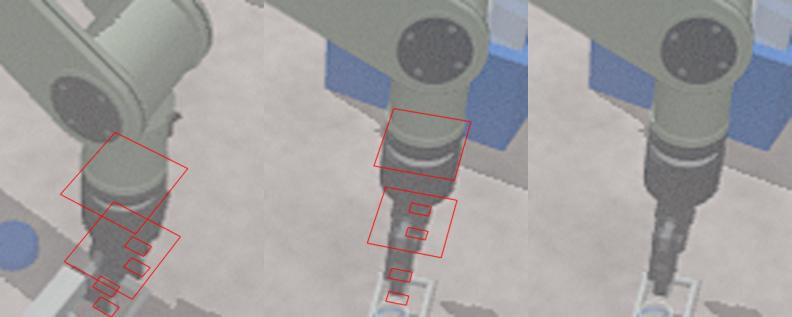

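Call:
play_rows([
  {"dx": 0, "dy": 0, "dz": 10, "ax": 0, "ay": 0, "az": 0},
  {"dx": 0, "dy": 0, "dz": 22, "ax": 0, "ay": 0, "az": 0},
  {"dx": 0, "dy": 0, "dz": 34, "ax": 0, "ay": 0, "az": 0},
  {"dx": 0, "dy": 0, "dz": 40, "ax": 0, "ay": 0, "az": 0},
  {"dx": 0, "dy": 0, "dz": 40, "ax": 0, "ay": 0, "az": 0},
])

```text
time_s: 13.38
ee_pos: [525.0, -263.6, 386.2]
ee_rot: [-0.002, 0.956, 0.294, -0.002]
force: [0.2, 0.0, 0.4]
width: 85.4
```

```bash
cat > kn.py <<'E'
from h import *
from plant import monitor,eyes
def kn(tag):
    s=monitor.observe();print(s["time_s"],s["ee_pos"].round(2),s["ee_rot"].round(4),s["force"].round(1),s["moment"].round(2),s["width"],s["joints"].round(3))
    b=eyes.read_camera("scene");a=eyes.read_camera("top");cv2.imwrite(f"pics/s{tag}.png",b);cv2.imwrite(f"pics/t{tag}.png",a)
    q=s["ee_rot"];tcp=s["ee_pos"];p=[tcp[0],tcp[1],2*np.arctan2(q[2],q[1])];h=s["width"]/2;z=tcp[2]
    S=[rect(-11,11,k*h,k*(h+14),z-173+13*s["width"]/85) for k in(1,-1)]
    K=[circ(0,-161,192,34),circ(0,-161,216,25)]
    g=lambda im:(255*(im/255.)**.5).astype(np.uint8)
    cs,ct=cal("scene"),cal("top")
    draw(g(b),cs,[p,PF],[S,K],(140,230,240,320),6,"pics/y1.png");draw(g(b),cs,[p],[[]],(140,230,240,320),6,"pics/y2.png")
    draw(g(a),ct,[p,PF],[S,K],(370,180,470,270),6,"pics/y3.png");draw(g(a),ct,[p],[[]],(370,180,470,270),6,"pics/y4.png")
    o=cv2.vconcat([cv2.hconcat([cv2.imread("pics/y1.png"),cv2.imread("pics/y2.png")]),cv2.hconcat([cv2.imread("pics/y3.png"),cv2.imread("pics/y4.png")])])
    cv2.imwrite(f"pics/k{tag}.png",cv2.resize(o,None,fx=.55,fy=.55,interpolation=cv2.INTER_AREA))
E
python3 -c "
from kn import *
kn('13')"
```

```text
13.3833 [ 524.97 -263.61  386.2 ] [-0.0024  0.9558  0.294  -0.0019] [0.2 0.  0.4] [0.03 0.04 0.03] 85.41840330918096 [-0.613  0.25   1.528 -0.     1.37   0.361]
```

View pics/k13.png

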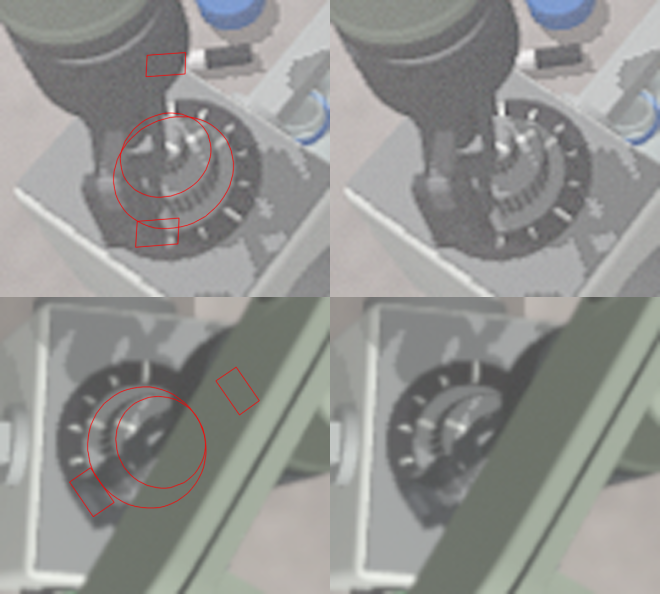

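```bash
python3 - <<'E'
from h import *
cs,ct=cal("scene"),cal("top")
K=[circ(0,-161,192,34),circ(0,-161,216,25),circ(0,-161,234,12),circ(0,-161,188,49)]
a=cv2.imread("pics/s0.png") if 0 else cv2.imread("pics/scene0.png")
draw(a,cs,[PF],[K],(155,245,235,325),5,"pics/y1.png");draw(a,cs,[PF],[[]],(155,245,235,325),5,"pics/y2.png")
a=cv2.imread("pics/top0.png")
draw(a,ct,[PF],[K],(375,185,455,265),5,"pics/y3.png")
cv2.imwrite("pics/y.png",cv2.resize(cv2.hconcat([cv2.imread(f"pics/y{i}.png") for i in (1,2,3)]),None,fx=.66,fy=.66,interpolation=cv2.INTER_AREA))
E
```

```text
(no output)
```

View pics/y.png

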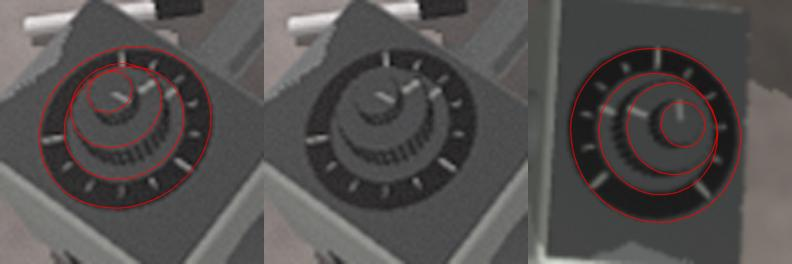

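Call:
play_rows([
  {"dx": 0, "dy": 0, "dz": 10, "ax": 0, "ay": 0, "az": 0},
  {"dx": 0, "dy": 0, "dz": 20.5, "ax": 0, "ay": 0, "az": 0},
  {"dx": 0, "dy": 0, "dz": 20.5, "ax": 0, "ay": 0, "az": 0},
  {"dx": 0, "dy": 0, "dz": 20.5, "ax": 0, "ay": 0, "az": 0},
  {"dx": 0, "dy": 0, "dz": 20.5, "ax": 0, "ay": 0, "az": 0},
], hand=0.4)

```text
time_s: 13.9
ee_pos: [525.8, -264.2, 369.0]
ee_rot: [-0.0, 0.956, 0.294, -0.0]
force: [-0.5, -0.4, 0.1]
width: 59.8
```

```bash
python3 -c "
from kn import *
kn('14')"
```

```text
13.9 [ 525.76 -264.24  369.01] [-1.000e-04  9.558e-01  2.940e-01 -1.000e-04] [-0.5 -0.4  0.1] [ 0.03 -0.   -0.06] 59.77893149224404 [-0.613  0.265  1.546 -0.     1.331  0.361]
```

View pics/k14.png

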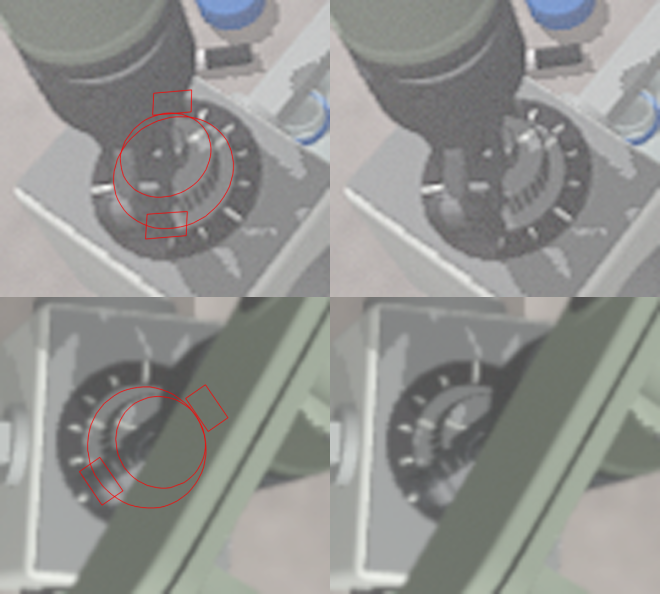

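```bash
python3 - <<'E'
from h import *
cs,ct=cal("scene"),cal("top")
def box(tcp,th,w,tip):
    p=[tcp[0],tcp[1],th];h=w/2
    return p,[rect(-11,11,k*h,k*(h+14),z) for k in(1,-1) for z in (tip,tip+30)]
rows=[]
for tag,tcp,w,tip in (("13",[524.97,-263.61,386.2],85.4,226),("14",[525.76,-264.24,369],59.8,204)):
    r=[]
    for n,c,roi in (("s",cs,(150,230,230,320)),("t",ct,(375,195,455,285))):
        a=cv2.imread(f"pics/{n}{tag}.png"); b=cv2.imread("pics/scene0.png" if n=="s" else "pics/top0.png")
        g=(255*(a/255.)**.4).astype(np.uint8)
        p,S=box(tcp,.5968,w,tip)
        draw(g,c,[p],[S],roi,4.9,"pics/y1.png"); draw(g,c,[p],[[]],roi,4.9,"pics/y2.png")
        r+=[cv2.imread("pics/y2.png"),cv2.imread("pics/y1.png")]
    rows.append(cv2.hconcat(r))
cv2.imwrite("pics/ya.png",cv2.resize(rows[0],None,fx=.5,fy=.5,interpolation=cv2.INTER_AREA) if 0 else rows[0][:, :784]); cv2.imwrite("pics/yb.png",rows[1][:, :784]); cv2.imwrite("pics/yc.png",rows[1][:,784:])
E
```

```text
(no output)
```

View pics/ya.png

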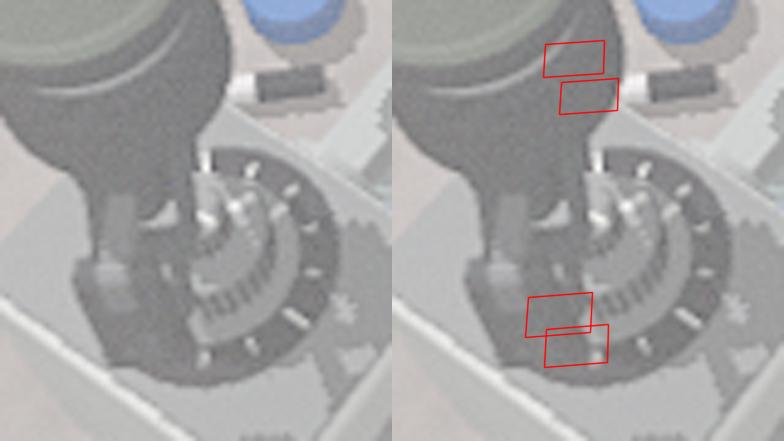

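View pics/yb.png

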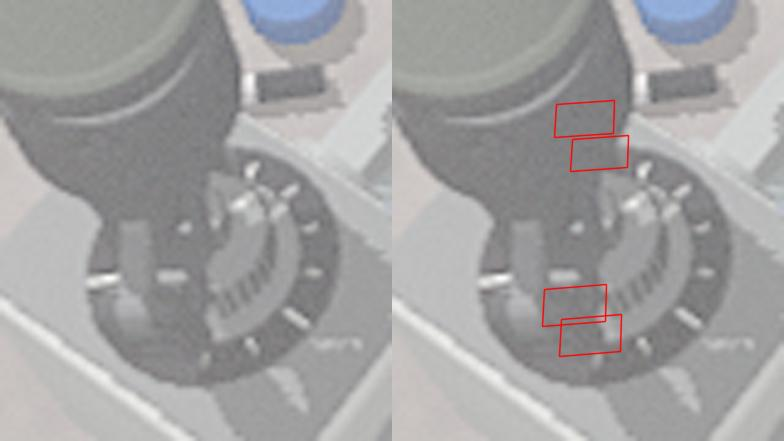

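View pics/yc.png

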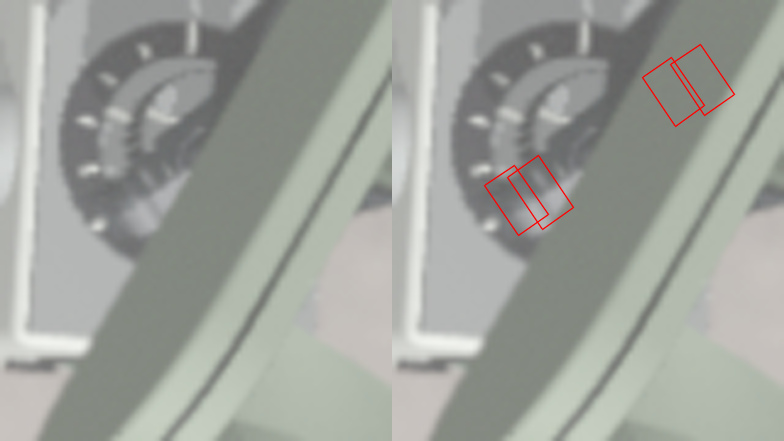

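```bash
python3 - <<'E'
from h import *
cs,ct=cal("scene"),cal("top")
def box(tcp,th,w,tip):
    p=[tcp[0],tcp[1],th];h=w/2
    return p,[rect(-11,11,k*h,k*(h+14),z) for k in(1,-1) for z in (tip,tip+30)]
r=[]
for tag,tcp,th,w,tip in (("2",[530.3,295.1,227.6],.2446,85.4,67.6),("3",[531.7,297.6,195.1],.2458,8,22),):
    for n,c,roi in (("s",cs,(290,80,350,165)),("t",ct,(120,180,180,265))):
        a=cv2.imread(f"pics/{n}{tag}.png"); g=(255*(a/255.)**.4).astype(np.uint8)
        p,S=box(tcp,th,w,tip)
        draw(g,c,[p],[S],roi,6.6,"pics/y1.png"); draw(g,c,[p],[[]],roi,6.6,"pics/y2.png")
        r+=[cv2.imread("pics/y2.png"),cv2.imread("pics/y1.png")]
cv2.imwrite("pics/ya.png",cv2.hconcat(r[:2])); cv2.imwrite("pics/yb.png",cv2.hconcat(r[2:4])); 
E
```

```text
(no output)
```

View pics/ya.png

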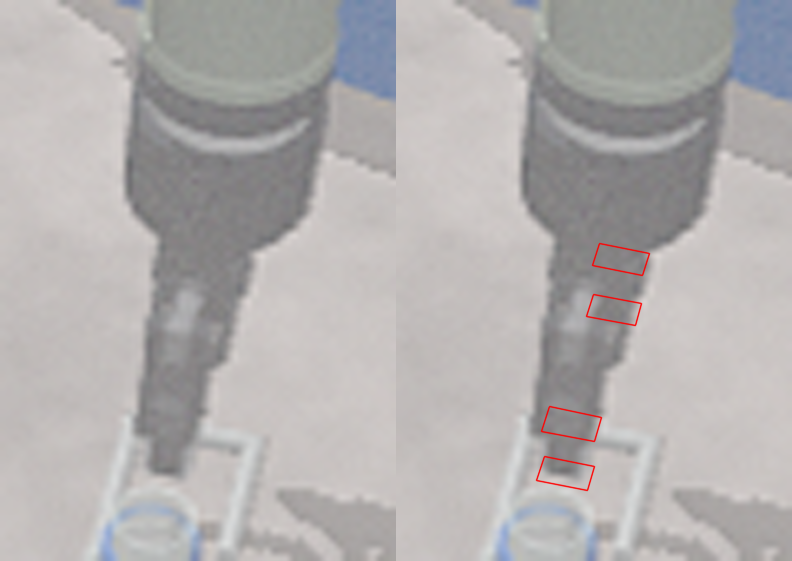

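View pics/yb.png

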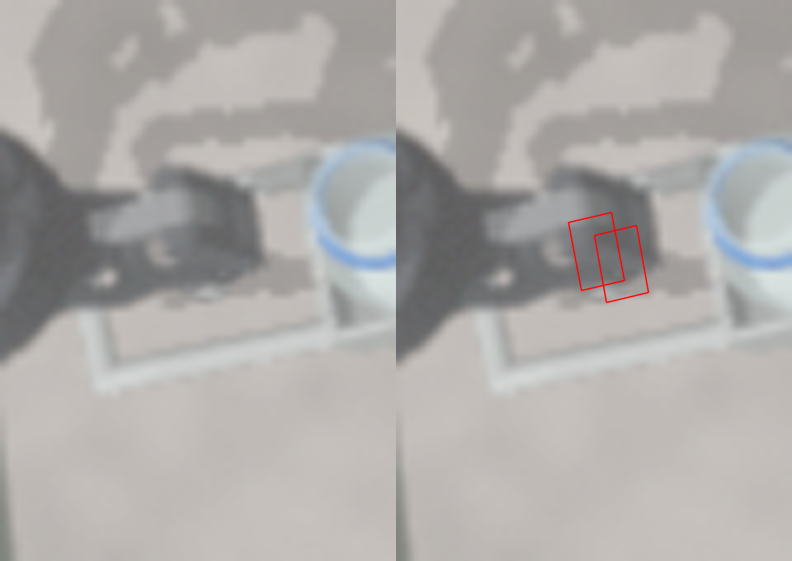

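Call:
play_rows([
  {"dx": 0, "dy": 0, "dz": 0, "ax": 0, "ay": 0, "az": 0},
  {"dx": 0, "dy": 0, "dz": 0, "ax": 0, "ay": 0, "az": 0},
  {"dx": 0, "dy": 0, "dz": 0, "ax": 0, "ay": 0, "az": 0},
  {"dx": 0, "dy": 0, "dz": 0, "ax": 0, "ay": 0, "az": 0},
  {"dx": 0, "dy": 0, "dz": 0, "ax": 0, "ay": 0, "az": 0},
], hand=-1)

```text
time_s: 14.42
ee_pos: [525.7, -263.9, 370.3]
ee_rot: [-0.0, 0.956, 0.294, 0.0]
force: [-3.4, 3.3, 5.2]
width: 48.5
```

```bash
python3 -c "
from plant import monitor
s=monitor.observe();print(s)"
```

```text
{'time_s': 14.4167, 'joints': array([-6.12445772e-01,  2.63380033e-01,  1.54506844e+00,  3.70284716e-04,
        1.33342111e+00,  3.61296529e-01]), 'dq': array([-0.00126572,  0.00134157, -0.00113523, -0.00048594, -0.00100801,
        0.00113928]), 'effort': array([-6.61855359e-01, -3.71525538e+01, -2.80014986e+01, -2.10829033e-01,
       -1.28131047e+00, -1.93579739e-02]), 'ee_pos': array([ 525.65637321, -263.89787595,  370.3378703 ]), 'ee_rot': array([-2.19703498e-04,  9.55783536e-01,  2.94071046e-01,  5.72982586e-05]), 'force': array([-3.38951873,  3.33193924,  5.15767604]), 'moment': array([ 0.50640889,  0.51808344, -0.0401057 ]), 'width': 48.51318457164291}
```

Call:
play_rows([
  {"dx": 0, "dy": 0, "dz": 0, "ax": 0, "ay": 0, "az": 0.04},
  {"dx": 0, "dy": 0, "dz": 0, "ax": 0, "ay": 0, "az": 0.12},
  {"dx": 0, "dy": 0, "dz": 0, "ax": 0, "ay": 0, "az": 0.2},
  {"dx": 0, "dy": 0, "dz": 0, "ax": 0, "ay": 0, "az": 0.28},
  {"dx": 0, "dy": 0, "dz": 0, "ax": 0, "ay": 0, "az": 0.36},
])

```text
time_s: 14.83
ee_pos: [525.5, -263.6, 370.3]
ee_rot: [-0.001, 0.993, 0.116, -0.0]
force: [-4.4, 5.0, 7.1]
width: 47.8
```

Call:
play_rows([
  {"dx": 0, "dy": 0, "dz": 0, "ax": 0, "ay": 0, "az": 0.09},
  {"dx": 0, "dy": 0, "dz": 0, "ax": 0, "ay": 0, "az": 0.18},
  {"dx": 0, "dy": 0, "dz": 0, "ax": 0, "ay": 0, "az": 0.27},
  {"dx": 0, "dy": 0, "dz": 0, "ax": 0, "ay": 0, "az": 0.36},
  {"dx": 0, "dy": 0, "dz": 0, "ax": 0, "ay": 0, "az": 0.45},
])

```text
time_s: 15.25
ee_pos: [525.6, -263.0, 370.3]
ee_rot: [-0.001, 0.994, -0.108, -0.001]
force: [-4.1, 6.5, 6.6]
width: 47.9
```

Call:
play_rows([
  {"dx": 0, "dy": 0, "dz": 0, "ax": 0, "ay": 0, "az": 0.09},
  {"dx": 0, "dy": 0, "dz": 0, "ax": 0, "ay": 0, "az": 0.18},
  {"dx": 0, "dy": 0, "dz": 0, "ax": 0, "ay": 0, "az": 0.27},
  {"dx": 0, "dy": 0, "dz": 0, "ax": 0, "ay": 0, "az": 0.36},
  {"dx": 0, "dy": 0, "dz": 0, "ax": 0, "ay": 0, "az": 0.42},
])

```text
time_s: 15.67
ee_pos: [525.7, -262.6, 370.3]
ee_rot: [-0.002, 0.95, -0.313, -0.001]
force: [-2.8, 7.5, 5.6]
width: 47.5
```

Call:
play_rows([
  {"dx": 0, "dy": 0, "dz": 0, "ax": 0, "ay": 0, "az": 0.02},
  {"dx": 0, "dy": 0, "dz": 0, "ax": 0, "ay": 0, "az": 0.02},
  {"dx": 0, "dy": 0, "dz": 0, "ax": 0, "ay": 0, "az": 0.02},
  {"dx": 0, "dy": 0, "dz": 0, "ax": 0, "ay": 0, "az": 0.02},
  {"dx": 0, "dy": 0, "dz": 0, "ax": 0, "ay": 0, "az": 0.02},
])

```text
time_s: 16.08
ee_pos: [525.8, -262.6, 370.3]
ee_rot: [-0.002, 0.947, -0.321, -0.001]
force: [-2.8, 7.1, 6.9]
width: 48.2
```

```bash
python3 -c "
from kn import *
kn('15')"
```

```text
16.0833 [ 525.75 -262.57  370.31] [-1.900e-03  9.472e-01 -3.205e-01 -8.000e-04] [-2.8  7.1  6.9] [ 1.17  0.48 -0.04] 48.241693311220516 [-0.611  0.263  1.546  0.003  1.336  1.611]
```

View pics/k15.png

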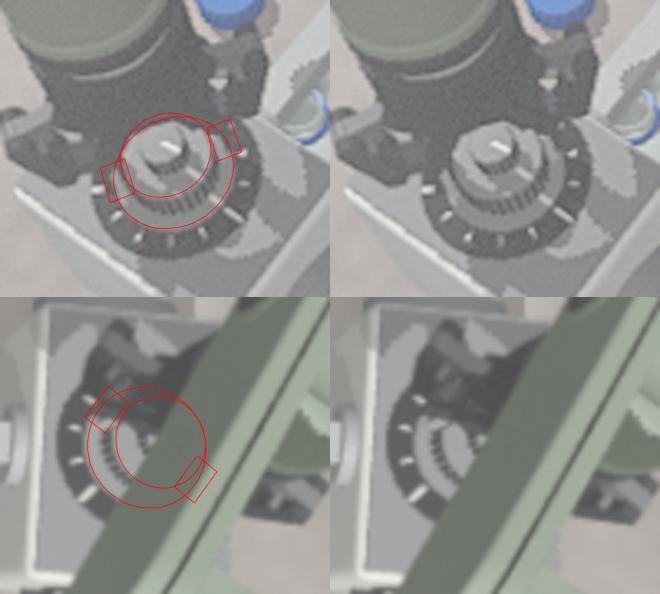

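```bash
python3 - <<'E'
from h import *
cs=cal("scene")
for i,n in enumerate(("scene0","s15")):
    im=cv2.imread(f"pics/{n}.png")
    draw(im,cs,[PF],[[]],(160,250,230,320),5.6,f"pics/y{i}.png")
cv2.imwrite("pics/y.png",cv2.hconcat([cv2.imread("pics/y0.png"),cv2.imread("pics/y1.png")]))
E
```

```text
(no output)
```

View pics/y.png

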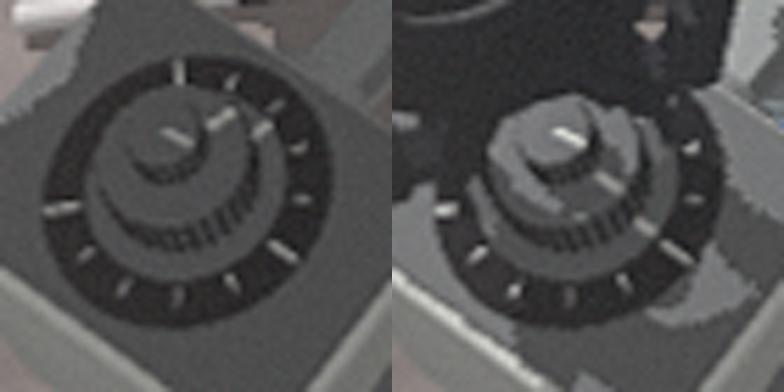

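```bash
python3 - <<'E'
from h import *
cs=cal("scene"); k=tf(PF,[0,-161,0])[0]
def P(a,b,off=392): return (160+(a-off+.5)/5.6-.5,250+(b+.5)/5.6-.5)
for nm,px,z in (("mark",P(677,253),188),("skirt",P(648,230),192),("grip",P(608,184),216),("mark0",P(284,251,0),188),("sk0",P(263,128,0),192),("gr0",P(222,119,0),216)):
    w=ray(cs,[px],z)[0]; a=np.arctan2(w[1]-k[1],w[0]-k[0])-PF[2]; print(nm,np.hypot(*(w-k)[:2]).round(1),a.round(3))
E
```

```text
mark 44.1 -0.009
skirt 32.5 -0.013
grip 20.7 -0.032
mark0 43.4 -0.001
sk0 31.1 1.208
gr0 19.4 1.172
```

Call:
play_rows([
  {"dx": 0, "dy": 0, "dz": 0, "ax": 0, "ay": 0, "az": 0},
  {"dx": 0, "dy": 0, "dz": 0, "ax": 0, "ay": 0, "az": 0},
  {"dx": 0, "dy": 0, "dz": 0, "ax": 0, "ay": 0, "az": 0},
  {"dx": 0, "dy": 0, "dz": 0, "ax": 0, "ay": 0, "az": 0},
  {"dx": 0, "dy": 0, "dz": 0, "ax": 0, "ay": 0, "az": 0},
], hand=1)

```text
time_s: 16.6
ee_pos: [525.8, -264.5, 369.2]
ee_rot: [0.0, 0.947, -0.321, 0.0]
force: [0.7, 0.8, -0.4]
width: 85.8
```

Call:
play_rows([
  {"dx": 0, "dy": 0, "dz": -15, "ax": 0, "ay": 0, "az": 0},
  {"dx": 0, "dy": 0, "dz": -40, "ax": 0, "ay": 0, "az": 0},
  {"dx": 0, "dy": 0, "dz": -65, "ax": 0, "ay": 0, "az": 0},
  {"dx": 0, "dy": 0, "dz": -85, "ax": 0, "ay": 0, "az": 0},
  {"dx": 0, "dy": 0, "dz": -100, "ax": 0, "ay": 0, "az": 0},
])

```text
time_s: 17.02
ee_pos: [526.0, -264.6, 471.7]
ee_rot: [0.001, 0.947, -0.321, 0.002]
force: [0.9, -0.0, -0.5]
width: 85.1
```

```bash
python3 - <<'E'
from pl import *
c=[525.74,-264.24,469.2,.5968-1.25]; print(d(c,[300,-300,469,c[3]]))
from plant import monitor
s=monitor.observe();print(s["ee_pos"],s["ee_rot"],s["joints"])
E
```

```text
(array([-157.5374,  165.5877,    0.2   ,   -0.    ]), np.float64(228.5549500667181))
[ 525.95622222 -264.59938154  471.74798973] [ 5.44365551e-04  9.47093450e-01 -3.20953215e-01  1.65365082e-03] [-6.13020165e-01  1.91769402e-01  1.42106329e+00 -1.10587389e-04
  1.52527982e+00  1.61125358e+00]
```

Call:
play_rows([
  {"dx": -6, "dy": 18, "dz": 0, "ax": 0, "ay": 0, "az": 0},
  {"dx": -17, "dy": 54, "dz": 0, "ax": 0, "ay": 0, "az": 0},
  {"dx": -29, "dy": 90, "dz": 0, "ax": 0, "ay": 0, "az": 0},
  {"dx": -41, "dy": 126, "dz": 0, "ax": 0, "ay": 0, "az": 0},
  {"dx": -53, "dy": 163, "dz": 0, "ax": 0, "ay": 0, "az": 0},
])

```text
time_s: 17.43
ee_pos: [383.3, -362.1, 469.3]
ee_rot: [0.0, 0.947, -0.32, 0.0]
force: [0.5, 0.2, -0.1]
width: 85.3
```

Call:
play_rows([
  {"dx": -11, "dy": 34, "dz": 0, "ax": 0, "ay": 0, "az": 0},
  {"dx": -22, "dy": 68, "dz": 0, "ax": 0, "ay": 0, "az": 0},
  {"dx": -31, "dy": 95, "dz": 0, "ax": 0, "ay": 0, "az": 0},
  {"dx": -31, "dy": 98, "dz": 0, "ax": 0, "ay": 0, "az": 0},
  {"dx": -31, "dy": 98, "dz": 0, "ax": 0, "ay": 0, "az": 0},
])

```text
time_s: 17.85
ee_pos: [299.1, -421.6, 469.2]
ee_rot: [0.0, 0.947, -0.323, 0.0]
force: [0.3, 0.4, 0.5]
width: 85.1
```

```bash
python3 - <<'E'
from h import *
from plant import monitor,eyes
s=monitor.observe();print(s["time_s"],s["ee_pos"],s["force"])
b=eyes.read_camera("scene");a=eyes.read_camera("top");cv2.imwrite("pics/s16.png",b);cv2.imwrite("pics/t16.png",a)
cs,ct=cal("scene"),cal("top")
K=[circ(0,-161,188,49)]
draw(b,cs,[PF],[[]],(160,250,230,320),5.6,"pics/y0.png");draw(a,ct,[PF],[[]],(380,185,450,255),5.6,"pics/y1.png")
cv2.imwrite("pics/y.png",cv2.hconcat([cv2.imread("pics/y0.png"),cv2.imread("pics/y1.png")]))
draw(a,ct,[PF],[RACK],(210,150,450,300),3.3,"pics/r16.png")
E
```

```text
17.85 [ 299.07622724 -421.56008287  469.24725795] [0.33534266 0.36532047 0.51562326]
```

View pics/y.png

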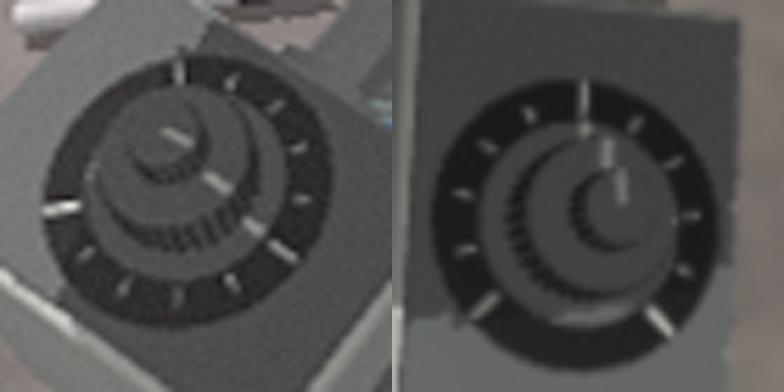

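View pics/r16.png

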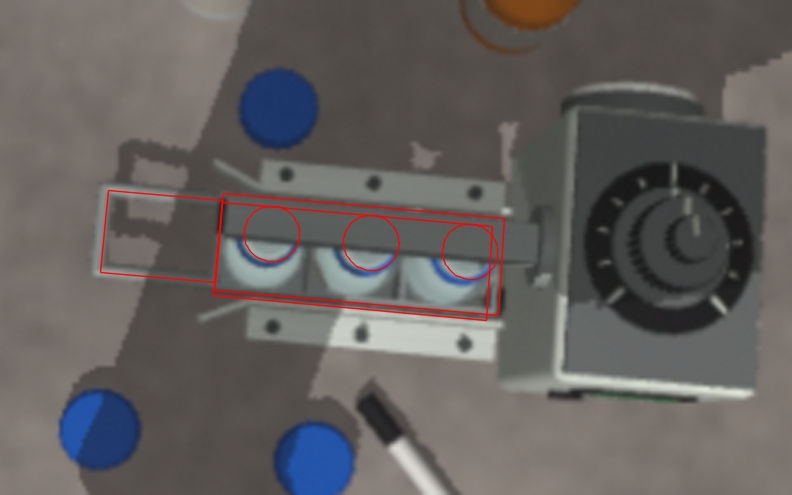

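View pics/s16.png

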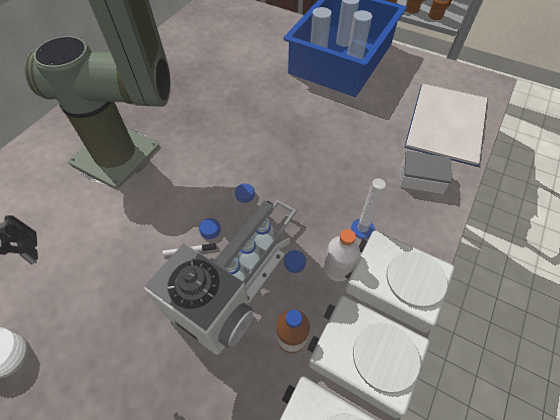

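```bash
python3 - <<'E'
from h import *
cs,ct=cal("scene"),cal("top")
a=cv2.imread("pics/t16.png"); b=cv2.imread("pics/s16.png")
draw(a,ct,[PF],[[]],(235,195,375,265),5.7,"pics/y0.png")
draw(b,cs,[PF],[[circ(0,y,97,20) for y in(61,0,-61)]+RACK[:3]],(215,190,305,300),5.4,"pics/y1.png")
draw(b,cs,[PF],[[]],(215,190,305,300),5.4,"pics/y2.png")
cv2.imwrite("pics/y.png",cv2.resize(cv2.hconcat([cv2.imread("pics/y1.png"),cv2.imread("pics/y2.png")]),None,fx=.82,fy=.82,interpolation=cv2.INTER_AREA))
def blue(im,roi):
    x0,y0,x1,y1=roi; h=cv2.cvtColor(im[y0:y1,x0:x1],cv2.COLOR_BGR2HSV); m=(h[...,1]>110)&(h[...,0]>95)&(h[...,0]<130)
    n,l,st,ce=cv2.connectedComponentsWithStats(m.astype(np.uint8),connectivity=8)
    return [(st[i],l==i) for i in range(1,n) if st[i,4]>10]
for im,c,roi,nm in ((cv2.imread("pics/t16.png"),ct,(270,195,372,255),"top"),(b,cs,(222,205,285,280),"scene")):
    for st,m in blue(im,roi):
        yy,xx=np.nonzero(m); w=ray(c,np.c_[xx+roi[0],yy+roi[1]],97)[:,:2]
        r=least_squares(lambda p:np.hypot(w[:,0]-p[0],w[:,1]-p[1])-18.5,w.mean(0)+[5,0],loss="soft_l1").x
        print(nm,st.tolist(),infil([*r,0])[:2], np.hypot(*(w-r).T).round(1).mean())
k=tf(PF,[0,-161,0])[0]
def P(a,b,x0,y0,off): return (x0+(a-off+.5)/5.6-.5,y0+(b+.5)/5.6-.5)
for nm,c,px,z in (("sk",cs,P(253,228,160,250,0),192),("gr",cs,P(216,183,160,250,0),216),("mk",cs,P(284,251,160,250,0),188),("tsk",ct,P(584,130,380,185,392),192),("tgr",ct,P(607,153,380,185,392),216),("tmk",ct,P(585,95,380,185,392),188)):
    w=ray(c,[px],z)[0]; q=np.arctan2(w[1]-k[1],w[0]-k[0])-PF[2]; print(nm,np.hypot(*(w-k)[:2]).round(1),q.round(3))
E
```

```text
top [12, 28, 10, 8, 14] [-0.284 62.727] 18.471428571428568
top [42, 31, 18, 8, 30] [0.06  2.538] 18.52333333333333
top [71, 33, 18, 8, 41] [  0.063 -57.315] 18.504878048780487
scene [34, 22, 14, 7, 25] [27.351 31.938] 19.604
scene [19, 40, 15, 9, 28] [ 27.896 -27.905] 20.189285714285713
scene [8, 56, 10, 13, 23] [ 37.722 -65.865] 19.934782608695656
sk 31.2 -0.014
gr 20.5 -0.019
mk 43.4 -0.001
tsk 32.1 0.056
tgr 20.8 0.066
tmk 44.6 0.016
```

View pics/y.png

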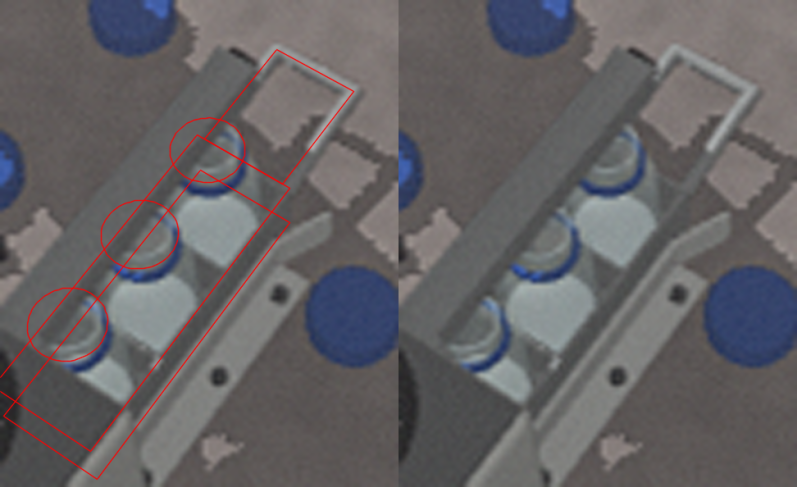

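View pics/y0.png

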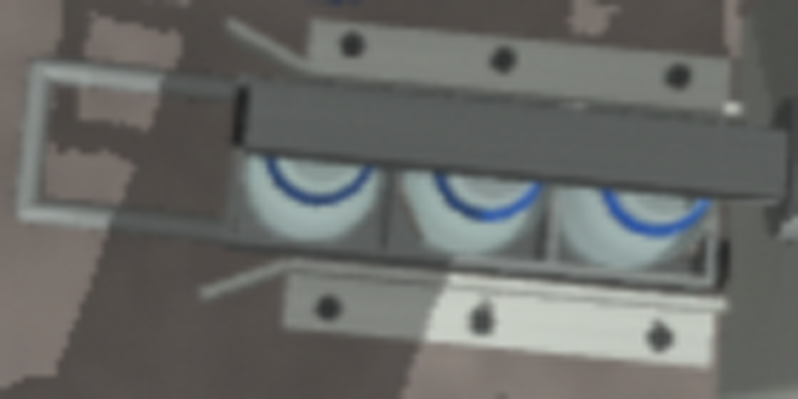

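```bash
python3 -c "
from plant import bot,monitor
s=monitor.observe();print(s['time_s'],s['force'])
print(bot.finish_job())"
```

```text
17.95 [0.23147892 0.21191669 0.4072387 ]
the job is handed in; nothing more can be done
None
```

I slid the rack home and set the coarse ring to the middle mark. I handed the job in at about 18 s, with the arm clear of everything; `finish_job` gives no verdict.

**Rack:**
- I pinched the handle, turned the rack into line with the channel and slid it in until the push force rose from about 8 to 16 N at the bumpers. The arm's position then put the rack within 0.4 mm of home.
- The rack yaw lagged the gripper by about 0.03 rad on the first turn. I corrected that before the front passed into the rails.
- In the last top picture the bottle mouths measure 1.7, 2.5 and 3.7 mm from their nozzle positions along the channel and under 0.3 mm across it; the limit is 8 mm. The bottles look upright.

**Coarse ring:**
- I turned it 1.25 rad clockwise in one grip.
- In the last pictures the pointer stands on the long middle mark. The scene camera puts it about 0.015 rad past the mark and the top camera about 0.03–0.06 rad short. The two cameras disagree slightly, but both are within the 0.1 rad limit.
- By eye, the fine knob's pointer and the bystanders look as they did at the start; I did not measure them.

**Checks that disagreed:**
- A ring fit for the bottle mouths in the scene camera gave implausible centres because the rings are partly hidden, so I discarded it.
- The finger outline I projected at the knob seemed several mm off. I put this down to the wide knuckles above the tips. The ring then gripped centred, with under 5 N of sideways force.

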